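# Set up the square length bar from its case

## Robot

A 6-joint arm with a two-finger parallel gripper is mounted at the origin on a cart in front of the work surface, level with it; the furniture and walls round the work are solid. World frame = base frame: x ahead of the robot, y to its left, z up, the work surface at z = 0. Lengths are in m, angles in rad, forces in N, time in s.
With the tool pointing down it reaches from about 0.325 to 0.925 m from the base axis. Payload 3.1 kg.
Tool frame: the origin (TCP) lies at the very end of the fingers, on their centre line; the grasp point (between the pads) lies 19 mm behind it; z points along the fingers, y is the direction in which the jaws open and shut (so a half turn about z gives the same grasp; the last joint's range is limited). The gripper opens to 85 mm and grips with 20 to 120 N. Pads are 22 mm wide; open, the fingers measure 114 mm over their backs; the gripper's body (76 mm by 85 mm) begins 54 mm behind the grasp point. The pads swing forward as they close: fully open they stand 13 mm farther back than shut.
Start: joints at [1.236, 0.217, 1.613, -0, 1.311, -0.112], TCP at [0.138, 0.61, 0.231] pointing down, gripper open.
Joint ranges: [-2.75, 2.75], [-0.78, 2.1], [0.31, 2.55], [-1.13, 4.27], [0.13, 2.63], [-2.58, 2.58]. Speed limits (rad/s): [2.79, 2.79, 3.14, 3.14, 3.14, 3.14].

## Interface

Orientations are given as a 3x3 rotation matrix whose columns are the frame's x, y, z axes.
In Python, from rig import r, vision, job, finder gives the robot as it stands. The module is installed in compiled form; this text tells all that it offers.
- The arm moves only by the tool jog_arm, never from a script. Its argument "rows" is text: rows parted by semicolons, each of 6 numbers parted by spaces: the shift along the tool's x, y, z in m, then the turn, a rotation vector about the tool's x, y, z in degrees. In form: dx dy dz ax ay az; .... A call has 1 to 10 rows; each row shifts and turns the commanded pose from where the row before left it, along the tool's axes as they then stand; what a row does not reach is not made up. A row lasts 1/12 s, in which the tool goes at most 41.7 mm and 7.16 degrees, less where a joint would pass 70% of its speed; a pose out of reach is approached as far as the arm can. A call is refused whole if a number of a shift passes 0.0417 or a number of a turn 7.16, either way. A call with a gripper value outside its range is refused whole. "hand" is the closure in counts, from 0 (fully open) to 255 (shut), set as the call begins (left out, the last holds). The fingers move at their own pace and stop on an object; "squeeze" is the grip in N (left out, the last holds). Time passes only in rows, so rows that do not move let the fingers close. It gives the time, the measured TCP pose, the force and the opening at its end, in the units of the state.
- r.sense(): the state, without advancing time (a new reading comes with each control period).
- vision.get_image(name): name is "side" or "top"; returns a dict with "img" (420x560x3 uint8, blue, green, red), "fx", "fy", "cx", "cy" (pixels), "eye" and "rotation" of the camera in the world. Camera axes: x right, y down, z forward; pixel columns grow to the right and rows downward; lengths in m; the calibration is good to about 2 mm. A picture is of the moment at which its call begins. There is no depth.
- job.finish_job(): hands the job in, once; it reports no verdict.
Trained networks look in a picture, given as the dict that the camera call returned (one of the last four; its "shot" number tells which), for a name from the list of things; names that differ only in an ending like _2 or _b are one class to them, and where a whole thing is asked for, a point or a joint stands for the part that bears it (a point fixed in the world has none). Each returns a list of dicts, best first, with "p" (0 to 1); they miss things now and then, are a little off and sometimes report something else, mostly with a low value. They report only what shows in the picture. A call takes as long as a camera call.
- finder.masks_of(picture, thing): "pixels" (420x560 bool, what is visible of it).
- finder.mark_of(picture, thing): "position" ([x, y, z] in m, in the coordinates of the camera as it stood for that picture, good to about 4 mm: a listed point, or the origin of a listed thing).
The state is a dict: "time_s": time; "q": joint angles; "joint_vel": joint speeds; "joint_torque": joint torques, N m; "eef_pos": TCP position; "ee_rot": TCP orientation; "ft_force": force on the tool from outside, world axes, zero at the start; "wrist_torque": the same for the moment, N m; "gripper_width": finger opening in m.
Only numpy, scipy, OpenCV 4.12 (cv2) and the standard library are available. Lean on these libraries where they do the work, as an engineer would, in place of code of your own. Each camera call takes 0.05 s, during which the arm holds its last target.

## Task

Open the lid of the wooden gauge case right up and lift the square bar straight out of its deep well. Stand it upright on the steel plate, setting it down rather than dropping it, with one face flat against the plate's fence, and let go; then shut the lid fully. Leave the round bar in its well and do not disturb the plane or the chisel.

Things in the scene. Friction and masses are not known exactly. Their poses are not given: they have to be found in the camera images.
- case: Solid wooden gauge case, fixed to the bench, 140 (its x) x 270 (its y) x 150 mm high without the lid. Origin: centre of its underside; z up; -x is its front, towards the robot. Two equal square wells 39 x 39 mm are centred at y = +55 and y = -55 mm; their bottoms lie 10 mm above the bench. A bar stands in each (either in either), its top 5 mm below the case's top.
- groove (a point): Centre of the mouth of the finger groove, on the case's axis 150 mm above the bench, axes as the case's. The groove runs along y, 48 mm wide, 246 mm long, 65 mm deep; the wells go 75 mm deeper from its floor. So 60 mm of each bar stands above the groove floor, and fingers can go down the groove on its two sides along y.
- lid (a joint): Lid hinge, rad: 0 shut, grows as it opens, 1.85 at its stop. A stiff hinge: the lid stays where it is left, and a pull of about 4 N at the knob moves it. It may start a little ajar.
- lid_hinge (a point): Point on the lid's hinge line at its middle, on the case's far (+x) top edge, 150.5 mm above the bench; the hinge line runs along this frame's y. The frame turns with the lid. The lid is a wooden board 12 mm thick, 144 x 274 mm, and its underside passes through this point.
- lid_knob (a point): Grip point of the lid's round brass pull knob, which juts 42 mm forward from the middle of the lid's front edge in the plane of the lid: 26 mm in diameter, its axis along the frame's x. With the lid shut this point lies 170 mm in front (-x) of the hinge point, 28 mm in front of the lid's edge, and 6 mm above the hinge point. The frame turns with the lid.
- square_bar: Square aluminium bar, 36 x 36 x 135 mm high, about 0.4 kg, two thin dark lines round it near the top. Origin: centre of its underside; z runs up along it; x and y are square to its faces.
- round_bar: Round aluminium bar, 36 mm in diameter, 135 mm high, in the case's other well. Origin: centre of its underside, z up. Stays where it is.
- plate: Steel setting plate, fixed to the bench, 140 (its x) x 160 (its y) x 20 mm thick, with a fence 12 mm thick along its far (+x) edge that stands 45 mm above the plate's top. Origin: centre of its underside; z up; x points at the fence.
- fence_face (a point): Middle of the foot of the fence's front face, on the plate's top: 58 mm in +x and 20 mm above the plate's origin, axes as the plate's. The fence reaches 80 mm either way along y.
- block_plane: Block plane, 52 x 173 x 50 mm high, lying beside the plate on its right. Origin: centre of its underside.
- chisel: Chisel with wooden handle, 270 mm long, 31 mm high, lying beside the case on its left. Origin: centre of its underside.

How it is judged:
By the outcome, as a careful person would: the job done as asked, in the order asked, and still so for the second after the job is handed in, with the robot touching nothing.
It also fails if it takes over 67 s, if anything falls off the work surface, if the arm or the gripper's body presses on something with over 40 N, if the wrist force passes 120 N, or if a joint passes its speed limit or range.

## Working session

There is one attempt and no reset: what is moved stays moved. The work goes in short steps, Python scripts to look and compute and a tool call to move; the robot and the scene stay as the last step left them, time stands still between calls to the robot, and variables do not carry over. Pictures are saved under pics/ and viewed, and the job is handed in when it is done.

Besides the shell and the picture viewer there is one more tool, called after "Request:" by a JSON object that holds its "fn" and its "kwargs". jog_arm: Moves the arm, as the interface text tells. Its arguments: {"type":"object","properties":{"rows":{"type":"string"},"hand":{"type":"number"},"squeeze":{"type":"number"}},"required":["rows"]}

```bash
mkdir -p pics; cat > h.py <<'E'
import numpy as np, cv2
from rig import r, vision, job, finder
np.set_printoptions(precision=4,suppress=True)
def w(p,c): return np.array(c["eye"])+np.array(c["rotation"])@np.array(p)
def proj(X,c):
    p=np.array(c["rotation"]).T@(np.array(X)-np.array(c["eye"])); return np.array([c["fx"]*p[0]/p[2]+c["cx"],c["fy"]*p[1]/p[2]+c["cy"]])
def ray(u,v,z,c):
    d=np.array(c["rotation"])@np.array([(u-c["cx"])/c["fx"],(v-c["cy"])/c["fy"],1]); e=np.array(c["eye"]); return e+d*(z-e[2])/d[2]
def marks(c,names):
    for n in names:
        for m in finder.mark_of(c,n)[:2]: print(n,round(m["p"],2),w(m["position"],c))
E
python3 - <<'E'
from h import *
s=r.sense();print(s)
for n in ["side","top"]:
    c=vision.get_image(n);cv2.imwrite(f"pics/{n}0.png",c["img"]);print(n,c["eye"],c["rotation"],c["fx"])
    marks(c,["case","groove","lid_hinge","lid_knob","square_bar","round_bar","plate","fence_face","block_plane","chisel"])
print(r.sense()["time_s"])
E
```

```text
{'time_s': 0.0, 'q': array([ 1.2358,  0.2178,  1.615 ,  0.    ,  1.3113, -0.1122]), 'joint_vel': array([-0.0004,  0.002 ,  0.0004, -0.0032, -0.0001, -0.0007]), 'joint_torque': array([ -0.0001, -39.6854, -30.3851,  -0.    ,   0.0098,   0.    ]), 'eef_pos': array([0.1378, 0.6088, 0.2299]), 'ee_rot': array([[-0.9753,  0.221 , -0.0008],
       [ 0.221 ,  0.9753, -0.0023],
       [ 0.0003, -0.0025, -1.    ]]), 'ft_force': array([-0.0218, -0.2957,  0.3501]), 'wrist_torque': array([ 0.0488, -0.0333,  0.0068]), 'gripper_width': 0.08506305153895972}
side [0.0719 0.4687 1.2177] [[-0.6609 -0.6678  0.3423]
 [-0.7504  0.5926 -0.2928]
 [-0.0073 -0.4504 -0.8928]] 457.41778269801426
case 0.66 [ 0.4912  0.2497 -0.0041]
groove 0.67 [0.4925 0.2468 0.1547]
lid_hinge 0.95 [0.5612 0.2599 0.1494]
lid_knob 0.93 [0.4027 0.2243 0.1895]
round_bar 0.29 [0.4919 0.2474 0.1551]
plate 0.95 [ 0.4337 -0.0813  0.0006]
plate 0.33 [0.5598 0.2563 0.1443]
fence_face 0.82 [ 0.4936 -0.0926  0.0224]
block_plane 0.67 [ 0.4022 -0.1975  0.0005]
chisel 0.56 [ 0.4487  0.4224 -0.0012]
top [-0.2883  0.2491  1.1533] [[-0.1782 -0.7776  0.6029]
 [-0.984   0.1431 -0.1063]
 [-0.0036 -0.6122 -0.7907]] 428.66832156253537
groove 0.92 [0.4927 0.2442 0.1506]
lid_hinge 0.91 [0.5616 0.2602 0.1487]
round_bar 0.57 [0.4947 0.2451 0.1482]
1.1
```

```bash
python3 - <<'E'
import cv2,numpy as np
a=cv2.imread("pics/side0.png");b=cv2.imread("pics/top0.png")
cv2.imwrite("pics/both0.png",cv2.resize(np.vstack([a,b]),(560,840))[:]) 
E
```

```text
(no output)
```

View pics/side0.png

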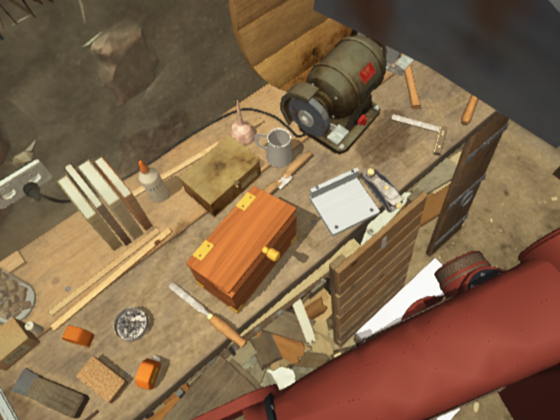

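View pics/top0.png

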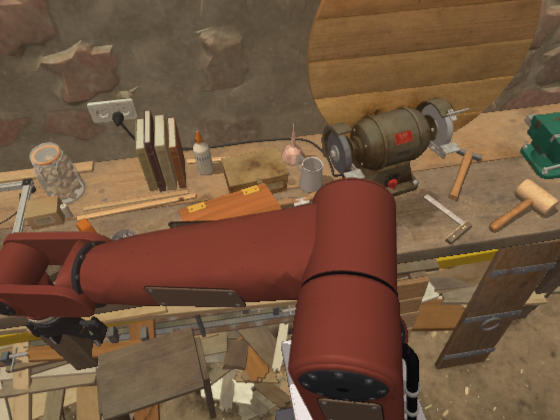

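```bash
cat >> h.py <<'E'
from scipy.spatial.transform import Rotation as Ro
def Rt(yaw,phi):
    "tool y along case y, z down tilted phi(deg) toward local +x"
    cx=np.array([np.cos(yaw),np.sin(yaw),0]);cy=np.array([-np.sin(yaw),np.cos(yaw),0])
    f=np.radians(phi); z=-np.cos(f)*np.array([0,0,1])+np.sin(f)*cx
    return np.c_[np.cross(cy,z),cy,z]
def plan(poses,start=None,vmax=0.038,wmax=6.8):
    "poses: list of (tcp,R[,n]); prints rows; returns final"
    if start is None: s=r.sense(); start=(s["eef_pos"],s["ee_rot"])
    p=np.array(start[0]);R=np.array(start[1]);out=[]
    for q in poses:
        tp=np.array(q[0]);tR=np.array(q[1]);p0=p.copy();R0=R.copy()
        rv=Ro.from_matrix(R0.T@tR).as_rotvec()
        n=max(1,int(np.ceil(np.linalg.norm(tp-p0)/vmax)),int(np.ceil(np.degrees(np.linalg.norm(rv))/wmax)))
        if len(q)>2:n=max(n,q[2])
        for i in range(1,n+1):
            gp=p0+(tp-p0)*i/n; gR=R0@Ro.from_rotvec(rv*i/n).as_matrix()
            d=np.round(R.T@(gp-p),4); a=np.round(np.degrees(Ro.from_matrix(R.T@gR).as_rotvec()),1)
            out.append(" ".join("%g"%(x+0) for x in [*d,*a])); p=p+R@d; R=R@Ro.from_rotvec(np.radians(a)).as_matrix()
        out.append("|")
    i=0; rows=[o for o in out if o!="|"]
    print("n",len(rows))
    for i in range(0,len(rows),10): print("; ".join(rows[i:i+10]))
    return p,R
E
python3 - <<'E'
from h import *
yaw=0.215; R=Rt(yaw,60); k=np.array([.403,.224,.1895])
print(R)
plan([(k-R[:,2]*0.08+[0,0,.05],R)])
E
```

```text
[[-0.4885 -0.2133  0.8461]
 [-0.1067  0.977   0.1848]
 [-0.866   0.     -0.5   ]]
n 12
-0.0234 -0.0289 -0.004 -1.1 -4.9 -1.9; -0.0227 -0.0296 -0.0026 -1.1 -4.9 -1.9; -0.0219 -0.0303 -0.0013 -1.1 -5 -1.9; -0.0209 -0.031 0 -1.1 -4.9 -1.9; -0.0199 -0.0317 0.0012 -1.1 -4.9 -1.9; -0.0186 -0.0324 0.0021 -1.1 -4.9 -1.9; -0.0173 -0.033 0.0031 -1.1 -4.9 -1.9; -0.0159 -0.0336 0.0039 -1 -4.9 -1.9; -0.0144 -0.0343 0.0046 -1.1 -5 -1.9; -0.0129 -0.0347 0.0051 -1.1 -4.9 -1.9
-0.0112 -0.0353 0.0055 -1.1 -4.9 -1.8; -0.0097 -0.0357 0.0057 -1.1 -4.9 -1.9
```

Request:
{"fn": "jog_arm", "kwargs": {"rows": "-0.023 -0.029 -0.004 -1.1 -4.9 -1.9; -0.023 -0.03 -0.003 -1.1 -4.9 -1.9; -0.022 -0.03 -0.001 -1.1 -5 -1.9; -0.021 -0.031 0 -1.1 -4.9 -1.9; -0.02 -0.032 0.001 -1.1 -4.9 -1.9; -0.019 -0.032 0.002 -1.1 -4.9 -1.9; -0.017 -0.033 0.003 -1.1 -4.9 -1.9; -0.016 -0.034 0.004 -1 -4.9 -1.9", "hand": 0, "squeeze": 20}}

```text
time_s: 1.77
eef_pos: [0.2702, 0.3413, 0.2647]
ee_rot: [[-0.763, -0.075, 0.642], [-0.024, 0.996, 0.088], [-0.646, 0.051, -0.761]]
ft_force: [0.3, -1.5, 0.4]
gripper_width: 0.0856
```

```bash
python3 - <<'E'
from h import *
s=r.sense();print(s["time_s"],s["q"],s["eef_pos"],s["ee_rot"],s["ft_force"])
for n in ["side","top"]:
    c=vision.get_image(n);cv2.imwrite(f"pics/{n}1.png",c["img"])
    marks(c,["groove","lid_hinge","lid_knob","plate","fence_face","case"])
yaw=0.215; R=Rt(yaw,60); k=np.array([.403,.224,.1895])
plan([(k-R[:,2]*0.08,R)])
E
```

```text
1.7667 [ 1.1197 -0.4747  2.3043 -0.6975  0.9983 -0.2121] [0.2702 0.3413 0.2647] [[-0.7628 -0.0749  0.6423]
 [-0.024   0.9959  0.0876]
 [-0.6462  0.0513 -0.7614]] [ 0.3362 -1.4876  0.4322]
groove 0.72 [0.4919 0.2437 0.1554]
lid_hinge 0.74 [0.563  0.2568 0.1477]
lid_knob 0.8 [0.4038 0.2218 0.1917]
plate 0.71 [ 0.4361 -0.0824  0.0025]
fence_face 0.93 [ 0.4916 -0.0945  0.0219]
case 0.8 [0.4929 0.2524 0.0016]
groove 0.82 [0.4964 0.2432 0.1481]
groove 0.59 [ 0.4934 -0.092   0.0185]
lid_hinge 0.93 [0.5619 0.2641 0.1504]
lid_knob 0.6 [0.3988 0.2246 0.1889]
plate 0.66 [ 0.436  -0.0823 -0.0018]
fence_face 0.63 [ 0.4949 -0.093   0.0185]
case 0.8 [ 0.4913  0.2442 -0.0013]
n 5
-0.005 -0.0279 0.0114 -0.9 -3.9 -1.5; -0.0035 -0.0282 0.0112 -0.9 -4 -1.5; -0.0019 -0.0284 0.0109 -0.8 -3.9 -1.5; -0.0005 -0.0286 0.0107 -0.9 -4 -1.5; 0.001 -0.0287 0.0101 -0.9 -3.9 -1.5
```

```bash
python3 - <<'E'
from h import *
from scipy.optimize import least_squares
D=[([1.2358,.2178,1.615,0,1.3113,-.1122],[.1378,.6088,.2299],[[-.9753,.221,-.0008],[.221,.9753,-.0023],[.0003,-.0025,-1]]),
([1.1197,-.4747,2.3043,-.6975,.9983,-.2121],[.2702,.3413,.2647],[[-.7628,-.0749,.6423],[-.024,.9959,.0876],[-.6462,.0513,-.7614]])]
rz=lambda a:Ro.from_euler('z',a).as_matrix();ry=lambda a:Ro.from_euler('y',a).as_matrix()
for q,p,R in D:
    for s in(1,-1):
        F=rz(q[0])@ry(q[1])@ry(q[2])@rz(s*q[3])@ry(q[4])@rz(q[5]); print(F.T@np.array(R)); print(F[:,2],np.array(R)[:,2])
E
```

```text
[[-0.     -1.     -0.0001]
 [ 1.     -0.     -0.    ]
 [-0.      0.      1.    ]]
[-0.0008 -0.0024 -1.    ] [-0.0008 -0.0023 -1.    ]
[[-0.     -1.     -0.0001]
 [ 1.     -0.     -0.    ]
 [-0.      0.      1.    ]]
[-0.0008 -0.0024 -1.    ] [-0.0008 -0.0023 -1.    ]
[[ 0.     -1.     -0.    ]
 [ 1.      0.0001 -0.    ]
 [-0.      0.      1.    ]]
[ 0.6423  0.0876 -0.7614] [ 0.6423  0.0876 -0.7614]
[[ 0.6534 -0.732  -0.1931]
 [ 0.2007  0.4134 -0.8881]
 [ 0.7299  0.5416  0.417 ]]
[-0.3295  0.5583 -0.7614] [ 0.6423  0.0876 -0.7614]
```

View pics/top1.png

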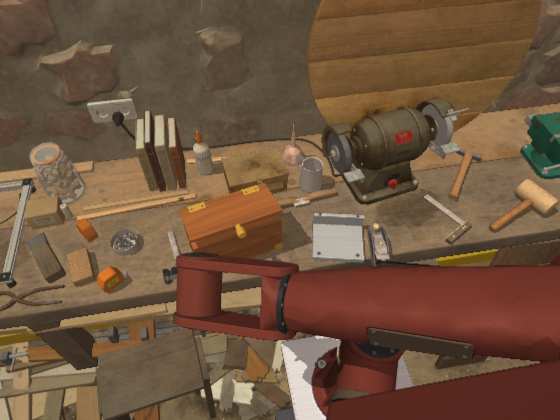

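View pics/side1.png

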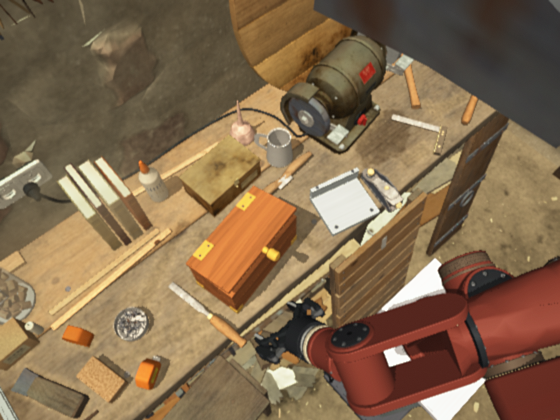

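```bash
cat >> h.py <<'E'
rz=lambda a:Ro.from_euler('z',a).as_matrix();ry=lambda a:Ro.from_euler('y',a).as_matrix()
def fk(q,L):
    h,d,a2,a3,t,e=L
    A=rz(q[0]);B=A@ry(q[1]);C=B@ry(q[2]);W=C@rz(q[3])@ry(q[4])@rz(q[5])
    return A@[e,d,h]+B@[0,0,a2]+C@[0,0,a3]+W@[0,0,t], W@rz(np.pi/2)
E
python3 - <<'E'
from h import *
from scipy.optimize import least_squares
D=[([1.2358,.2178,1.615,0,1.3113,-.1122],[.1378,.6088,.2299]),
([1.1197,-.4747,2.3043,-.6975,.9983,-.2121],[.2702,.3413,.2647])]
for h in (None,):
    f=lambda L:np.concatenate([fk(q,L)[0]-p for q,p in D]+[0.01*(np.array(L)-[.2,.07,.4,.4,.2,0])])
    s=least_squares(f,[.2,.07,.4,.4,.2,0]);print(s.x,s.fun)
E
```

```text
[0.2124 0.07   0.4541 0.468  0.3045 0.0709] [-0.     -0.      0.0001  0.      0.     -0.0001  0.0001  0.      0.0005
  0.0007  0.001   0.0007]
```

Request:
{"fn": "jog_arm", "kwargs": {"rows": "-0.005 -0.028 0.011 -0.9 -3.9 -1.5; -0.003 -0.028 0.011 -0.9 -4 -1.5; -0.002 -0.028 0.011 -0.8 -3.9 -1.5; 0 -0.029 0.011 -0.9 -4 -1.5; 0.001 -0.029 0.01 -0.9 -3.9 -1.5; 0 0 0 0 0 0"}}

```text
time_s: 2.97
eef_pos: [0.3584, 0.2601, 0.2622]
ee_rot: [[-0.516, -0.178, 0.838], [-0.111, 0.984, 0.141], [-0.849, -0.021, -0.528]]
ft_force: [-0.6, 0.1, -0.1]
gripper_width: 0.0851
```

```bash
cat > pose.py <<'E'
E
python3 - <<'E'
from h import *
from scipy.optimize import least_squares
s=r.sense();print(s["time_s"],list(s["q"]),s["eef_pos"],s["ee_rot"],s["ft_force"])
D=[([1.2358,.2178,1.615,0,1.3113,-.1122],[.1378,.6088,.2299]),
([1.1197,-.4747,2.3043,-.6975,.9983,-.2121],[.2702,.3413,.2647]),(s["q"],s["eef_pos"])]
f=lambda L:np.concatenate([fk(q,L)[0]-p for q,p in D]+[0.001*(np.array(L)-[.2,.07,.4,.4,.2,0])])
l=least_squares(f,[.2,.07,.4,.4,.2,0]);print(l.x,l.fun)
# edges
for n in ["side","top"]:
    c=vision.get_image(n);cv2.imwrite(f"pics/{n}2.png",c["img"])
    for t in ["plate","case","lid","lid_knob"]:
        m=finder.masks_of(c,t)
        if m: 
            np.save(f"m_{n}_{t}.npy",m[0]["pixels"]); print(n,t,m[0]["p"],m[0]["pixels"].sum())
    marks(c,["lid_knob"])
E
```

```text
2.9667 [np.float64(0.8311911843256004), np.float64(-0.6719075823267047), np.float64(2.550073303028889), np.float64(-1.0497828835652423), np.float64(0.6484676464847234), np.float64(-0.256253082082047)] [0.3584 0.2601 0.2622] [[-0.5162 -0.1784  0.8377]
 [-0.1113  0.9837  0.1409]
 [-0.8492 -0.0205 -0.5277]] [-0.5897  0.0548 -0.0781]
[0.2287 0.0698 0.4562 0.5408 0.3038 0.0003] [ 0.0003  0.0001  0.0003 -0.0007 -0.0012  0.      0.0007  0.001  -0.0004
  0.     -0.      0.0001  0.0001  0.0001  0.    ]
side plate 0.87 2837
side case 0.78 7715
side lid 0.94 5617
side lid_knob 0.76 5705
lid_knob 0.26 [0.4938 0.2465 0.1535]
top plate 0.9 2395
top lid 0.77 3454
top lid_knob 0.63 3334
lid_knob 0.91 [0.3981 0.2233 0.1927]
```

```bash
cat >> h.py <<'E'
from scipy.optimize import least_squares
L=[0.2287,0.0698,0.4562,0.5408,0.3038,0.0003]
lo=np.array([-2.75,-.78,.31,-1.13,.13,-2.58]);hi=np.array([2.75,2.1,2.55,4.27,2.63,2.58])
def ik(p,R,q0,m=0.03):
    f=lambda q:(lambda a:np.concatenate([a[0]-p,0.3*(a[1]-R).ravel()]))(fk(q,L))
    s=least_squares(f,np.clip(q0,lo+m+.01,hi-m-.01),bounds=(lo+m,hi-m)); return s.x,np.linalg.norm(s.fun)
H=np.array([.562,.2602,.1505]);YAW=.222
def knob(th,H=None,yaw=None):
    H=globals()["H"] if H is None else H; yaw=YAW if yaw is None else yaw
    x=-.17*np.cos(th)+.006*np.sin(th); z=.17*np.sin(th)+.006*np.cos(th)
    return H+np.array([x*np.cos(yaw),x*np.sin(yaw),z])
E
python3 - <<'E'
from h import *
print(knob(.2))
q0=[.85,-.5,2.4,-.7,.8,-.3]
for th in [.15,.2,.25,.5,.8,1.1,1.4,1.7,1.85]:
    row=[]
    for phi in [60,45,30,15,0,-15]:
        R=Rt(YAW,phi);p=knob(th)+R[:,2]*.019
        best=min((ik(p,R,np.array(q0)+dq,) for dq in [0,.2*np.array([1,1,-1,1,1,1])]),key=lambda a:a[1])
        row.append("%d:%.3f %s"%(phi,best[1],np.round(best[0],1) if phi in(30,0) else ""))
    print(th,row)
E
```

```text
[0.4006 0.2238 0.1902]
0.15 ['60:0.064 ', '45:0.010 ', '30:0.000 [ 0.4 -0.4  2.4 -0.2  0.6 -1.3]', '15:0.000 ', '0:0.000 [ 0.4 -0.1  2.1 -0.   1.2 -1.4]', '-15:0.000 ']
0.2 ['60:0.059 ', '45:0.005 ', '30:0.000 [ 0.4 -0.4  2.4 -0.2  0.7 -1.3]', '15:0.000 ', '0:0.000 [ 0.4 -0.1  2.1 -0.   1.2 -1.4]', '-15:0.000 ']
0.25 ['60:0.054 ', '45:0.000 ', '30:0.000 [ 0.4 -0.4  2.4 -0.2  0.7 -1.3]', '15:0.000 ', '0:0.000 [ 0.4 -0.1  2.1 -0.   1.2 -1.4]', '-15:0.000 ']
0.5 ['60:0.026 ', '45:0.000 ', '30:0.000 [ 0.4 -0.4  2.3 -0.1  0.8 -1.3]', '15:0.000 ', '0:0.000 [ 0.4 -0.1  2.  -0.   1.3 -1.4]', '-15:0.000 ']
0.8 ['60:0.000 ', '45:0.000 ', '30:0.000 [ 0.4 -0.4  2.2 -0.1  0.8 -1.3]', '15:0.000 ', '0:0.000 [ 0.3 -0.1  1.9  0.   1.3 -1.4]', '-15:0.000 ']
1.1 ['60:0.000 ', '45:0.000 ', '30:0.000 [ 0.4 -0.3  2.1 -0.1  0.8 -1.4]', '15:0.000 ', '0:0.000 [ 0.3  0.   1.7 -0.   1.4 -1.5]', '-15:0.000 ']
1.4 ['60:0.000 ', '45:0.000 ', '30:0.000 [ 0.4 -0.2  1.9 -0.1  0.8 -1.4]', '15:0.000 ', '0:0.000 [ 0.3  0.1  1.6  0.   1.4 -1.5]', '-15:0.000 ']
1.7 ['60:0.000 ', '45:0.000 ', '30:0.000 [ 0.3 -0.1  1.8 -0.1  0.8 -1.4]', '15:0.000 ', '0:0.000 [ 0.3  0.2  1.5  0.   1.4 -1.5]', '-15:0.000 ']
1.85 ['60:0.000 ', '45:0.000 ', '30:0.000 [ 0.3  0.   1.8 -0.1  0.8 -1.4]', '15:0.000 ', '0:0.000 [ 0.3  0.3  1.4  0.   1.4 -1.5]', '-15:0.000 ']
```

View pics/side2.png

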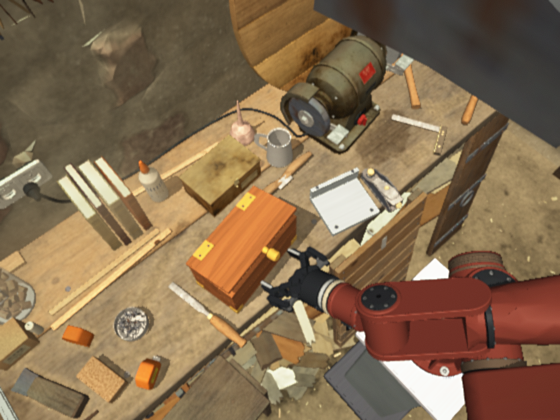

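```bash
python3 - <<'E'
from h import *
R=Rt(YAW,38); k=knob(.2)
P1=k-R[:,2]*.05; P2=k+R[:,2]*.021
s=r.sense();q=s["q"]
for P in (P1,P2): q,e=ik(P,R,q);print(q,e,P)
plan([(P1,R,8),(P2,R,6)])
E
```

```text
[ 0.477  -0.66    2.4548 -0.2395  0.7137 -1.1856] 4.073526759987117e-15 [0.3706 0.217  0.2296]
[ 0.4389 -0.4665  2.4626 -0.2749  0.5098 -1.1575] 2.939167986965622e-10 [0.4133 0.2266 0.1736]
n 14
0.003 -0.0057 0.0028 -0.3 2.5 -0.1; 0.0028 -0.0057 0.0028 -0.3 2.5 -0.1; 0.0028 -0.0057 0.003 -0.3 2.5 0; 0.0026 -0.0057 0.0031 -0.3 2.5 -0.1; 0.0025 -0.0058 0.0031 -0.3 2.5 -0.1; 0.0024 -0.0057 0.0032 -0.3 2.4 -0.1; 0.0022 -0.0058 0.0033 -0.3 2.5 -0.1; 0.0021 -0.0058 0.0033 -0.3 2.5 0; 0 0 0.0118 0 0 0; 0 0 0.0119 0 0 0
0 0 0.0118 0 0 0; 0 0 0.0118 0 0 0; 0 0 0.0119 0 0 0; 0 0.0001 0.0118 0 0 0
```

Request:
{"fn": "jog_arm", "kwargs": {"rows": "0.003 -0.006 0.003 -0.3 2.5 -0.1; 0.003 -0.006 0.003 -0.3 2.5 -0.1; 0.003 -0.006 0.003 -0.3 2.5 0; 0.003 -0.006 0.003 -0.3 2.5 -0.1; 0.002 -0.006 0.003 -0.3 2.5 -0.1; 0.002 -0.006 0.003 -0.3 2.4 -0.1; 0.002 -0.005 0.003 -0.3 2.5 -0.1; 0.002 -0.005 0.003 -0.3 2.5 0; 0 0 0 0 0 0"}}

```text
time_s: 4.32
eef_pos: [0.3721, 0.216, 0.2315]
ee_rot: [[-0.769, -0.216, 0.602], [-0.17, 0.976, 0.133], [-0.616, 0.0, -0.787]]
ft_force: [0.1, -0.0, 0.3]
gripper_width: 0.0851
```

```bash
python3 - <<'E'
from h import *
s=r.sense();print(s["time_s"],s["q"],s["eef_pos"])
for n in ["side","top"]:
    c=vision.get_image(n);cv2.imwrite(f"pics/{n}3.png",cv2.resize(c["img"][150:330,150:350],None,fx=3,fy=3))
    marks(c,["lid_knob","lid_hinge","groove"])
R=Rt(YAW,38); k=knob(.2)
plan([(k+R[:,2]*.021,R,6)])
E
```

```text
4.3167 [ 0.4732 -0.6753  2.4591 -0.2372  0.7235 -1.1886] [0.3721 0.216  0.2315]
lid_knob 0.68 [0.4014 0.2237 0.1889]
lid_hinge 0.5 [ 0.4512  0.4224 -0.0012]
groove 0.71 [0.4896 0.2441 0.1558]
lid_knob 0.74 [0.4013 0.2258 0.1925]
lid_knob 0.55 [ 0.3983 -0.2034 -0.0005]
lid_hinge 0.76 [0.5639 0.2643 0.1516]
groove 0.74 [0.4948 0.2457 0.1496]
n 6
0 0 0.0119 0 0 0; 0 0 0.012 0 0 0; 0.0001 0 0.0119 0 0 0; 0 0 0.0119 0 0 0; 0 0 0.012 0 0 0; 0 0 0.0119 0 0 0
```

View pics/side3.png

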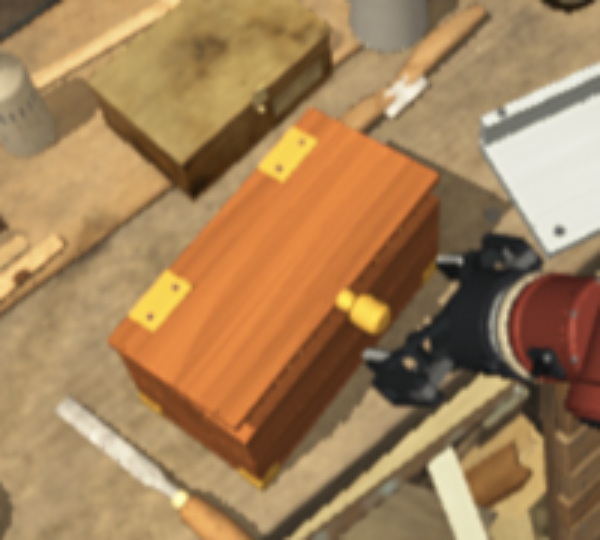

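Knob (crop ~370,312) sits centred between the open fingers. Advance and close.

Request:
{"fn": "jog_arm", "kwargs": {"rows": "0 0 0.012 0 0 0; 0 0 0.012 0 0 0; 0 0 0.012 0 0 0; 0 0 0.012 0 0 0; 0 0 0.012 0 0 0; 0 0 0.012 0 0 0; 0 0 0 0 0 0"}}

```text
time_s: 5.3
eef_pos: [0.4134, 0.226, 0.1714]
ee_rot: [[-0.771, -0.219, 0.598], [-0.173, 0.976, 0.133], [-0.613, -0.001, -0.79]]
ft_force: [-0.9, 0.4, -0.8]
gripper_width: 0.0854
```

Request:
{"fn": "jog_arm", "kwargs": {"rows": "0 0 0 0 0 0; 0 0 0 0 0 0; 0 0 0 0 0 0; 0 0 0 0 0 0; 0 0 0 0 0 0; 0 0 0 0 0 0; 0 0 0 0 0 0; 0 0 0 0 0 0", "hand": 255, "squeeze": 25}}

```text
time_s: 5.97
eef_pos: [0.4139, 0.2273, 0.1744]
ee_rot: [[-0.768, -0.219, 0.602], [-0.171, 0.976, 0.137], [-0.617, 0.002, -0.787]]
ft_force: [-4.4, 4.6, 1.1]
gripper_width: 0.0251
```

```bash
python3 - <<'E'
from h import *
s=r.sense();print(s["time_s"],s["q"],s["eef_pos"],s["ft_force"],s["gripper_width"])
p,R=s["eef_pos"],s["ee_rot"]
g=p-R[:,2]*.019; print("grasp",g)
# rel to hinge in case frame
cx=np.array([np.cos(YAW),np.sin(YAW),0]); d=g-H; print(d@cx,d[2],np.hypot(d@cx,d[2]))
th0=np.arctan2(d[2],-(d@cx))-.0353;print("theta",th0)
P=[]
import math
rad=np.hypot(d@cx,d[2]); a0=np.arctan2(d[2],-(d@cx)); side=d-(d@cx)*cx-[0,0,d[2]]
q=s["q"]
for th in np.linspace(th0,1.85,28)[1:]:
    phi=min(38,90-math.degrees(th)); Rn=Rt(YAW,phi); a=a0+th-th0
    gg=H+side-rad*np.cos(a)*cx+[0,0,rad*np.sin(a)]; P.append((gg+Rn[:,2]*.019,Rn)); q,e=ik(*P[-1],q)
    print(round(th,2),round(phi),q,round(e,4))
plan(P)
E
```

```text
5.9667 [ 0.4388 -0.4334  2.4439 -0.2817  0.4938 -1.1475] [0.4139 0.2273 0.1744] [-4.3593  4.6323  1.0904] 0.025121972992173214
grasp [0.4025 0.2247 0.1893]
-0.16343620480524357 0.038808994243374584 0.16798074614468111
theta 0.19783865230976047
0.26 38 [ 0.4379 -0.4706  2.4435 -0.2631  0.532  -1.1716] 0.0
0.32 38 [ 0.4355 -0.4737  2.4258 -0.2516  0.5515 -1.186 ] 0.0
0.38 38 [ 0.4328 -0.474   2.4071 -0.2413  0.5693 -1.1994] 0.0
0.44 38 [ 0.4297 -0.4719  2.3876 -0.2318  0.5856 -1.212 ] 0.0
0.5 38 [ 0.4263 -0.4673  2.3673 -0.223   0.6002 -1.2239] 0.0
0.56 38 [ 0.4227 -0.4606  2.3464 -0.2149  0.6133 -1.2352] 0.0
0.63 38 [ 0.4189 -0.4518  2.3249 -0.2074  0.6249 -1.2459] 0.0
0.69 38 [ 0.415  -0.4412  2.303  -0.2003  0.6352 -1.256 ] 0.0
0.75 38 [ 0.4109 -0.4288  2.2808 -0.1937  0.6441 -1.2657] 0.0
0.81 38 [ 0.4067 -0.4149  2.2583 -0.1875  0.6518 -1.2749] 0.0
0.87 38 [ 0.4025 -0.3996  2.2357 -0.1817  0.6582 -1.2836] 0.0
0.93 37 [ 0.3956 -0.372   2.1974 -0.1622  0.6912 -1.3055] 0.0
0.99 33 [ 0.3851 -0.3258  2.1354 -0.1284  0.7648 -1.3408] 0.0
1.05 30 [ 0.3755 -0.2774  2.0726 -0.1018  0.8377 -1
[... 815 characters left out ...]
n 27
-0.0082 0 -0.0062 0.1 0.1 -0.1; -0.0086 0 -0.0056 0 0 0; -0.0089 0 -0.0051 0 0 0; -0.0092 0 -0.0046 0 0 0; -0.0095 0 -0.004 0 0 0; -0.0097 0 -0.0034 0 0 0; -0.0099 0 -0.0028 0 0 0; -0.01 0 -0.0022 0 0 0; -0.0101 0 -0.0016 0 0 0; -0.0103 0 -0.0009 0 0 0
-0.0103 0 -0.0003 0 0 0; -0.0098 0 0.0003 0 1.4 0; -0.0091 0 0.0006 0 3.5 0; -0.009 0 0.0007 0 3.5 0; -0.0091 0 0.0006 0 3.5 0; -0.0091 0.0001 0.0006 0 3.5 0; -0.0091 0 0.0007 0 3.6 0; -0.0091 0 0.0006 0 3.5 0; -0.0091 0 0.0007 0 3.5 0; -0.0091 0 0.0006 0 3.5 0
-0.0091 0 0.0006 0 3.5 0; -0.0091 0 0.0007 0 3.5 0; -0.0091 0 0.0006 0 3.5 0; -0.0091 0 0.0006 0 3.5 0; -0.0091 0 0.0007 0 3.5 0; -0.0091 0 0.0006 0 3.5 0; -0.0091 0 0.0007 0 3.5 0
```

Request:
{"fn": "jog_arm", "kwargs": {"rows": "-0.008 0 -0.006 0 0 0; -0.009 0 -0.006 0 0 0; -0.009 0 -0.005 0 0 0; -0.009 0 -0.005 0 0 0; -0.0095 0 -0.004 0 0 0; -0.01 0 -0.0035 0 0 0; -0.01 0 -0.003 0 0 0"}}

```text
time_s: 6.55
eef_pos: [0.4421, 0.2335, 0.2372]
ee_rot: [[-0.772, -0.219, 0.597], [-0.171, 0.976, 0.136], [-0.612, 0.002, -0.791]]
ft_force: [-2.0, 4.3, -3.3]
gripper_width: 0.0248
```

Request:
{"fn": "jog_arm", "kwargs": {"rows": "-0.01 0 -0.002 0 0 0; -0.01 0 -0.0015 0 0 0; -0.01 0 -0.001 0 0 0; -0.0105 0 -0.0005 0 0 0; -0.01 0 0.0005 0 1.4 0; -0.009 0 0.0005 0 3.5 0; -0.009 0 0.0005 0 3.5 0; -0.009 0 0.0005 0 3.5 0; -0.009 0 0.0005 0 3.5 0; -0.009 0 0.0005 0 3.5 0"}}

```text
time_s: 7.38
eef_pos: [0.5177, 0.2504, 0.2927]
ee_rot: [[-0.924, -0.219, 0.313], [-0.207, 0.976, 0.072], [-0.321, 0.002, -0.947]]
ft_force: [-2.5, 1.3, -3.3]
gripper_width: 0.025
```

```bash
cat > lid.py <<'E'
from h import *
import math,sys
s=r.sense();print(s["time_s"],s["q"],s["eef_pos"],s["ft_force"],s["gripper_width"])
p,R=s["eef_pos"],s["ee_rot"]
g=p-R[:,2]*.019
cx=np.array([np.cos(YAW),np.sin(YAW),0]); d=g-H; rad=np.hypot(d@cx,d[2]); a0=np.arctan2(d[2],-(d@cx)); th0=a0-.0353
print("rad",rad,"theta",th0,"phi",np.degrees(np.arctan2(R[:,2]@cx,-R[2,2])))
E
python3 lid.py
```

```text
7.3833 [ 0.3496 -0.1355  1.8926 -0.0456  1.0608 -1.4259] [0.5177 0.2504 0.2927] [-2.5107  1.3173 -3.2955] 0.02498721253736194
rad 0.16822871526523042 theta 1.2247761791849037 phi 18.706829600646202
```

Request:
{"fn": "jog_arm", "kwargs": {"rows": "-0.009 0 0.0005 0 3.5 0; -0.009 0 0.0005 0 3.5 0; -0.009 0 0.0005 0 3.5 0; -0.009 0 0.0005 0 3.5 0; -0.009 0 0.0005 0 3.5 0; -0.009 0 0.0005 0 3.5 0; -0.009 0 0.0005 0 3.5 0; -0.009 0 0.0005 0 3.5 0; -0.009 0 0.0005 0 3.5 0; -0.009 0 0.0005 0 3.5 0"}}

```text
time_s: 8.22
eef_pos: [0.6048, 0.2697, 0.2928]
ee_rot: [[-0.936, -0.219, -0.274], [-0.21, 0.976, -0.061], [0.281, 0.001, -0.96]]
ft_force: [-3.6, 0.3, -2.7]
gripper_width: 0.0248
```

```bash
python3 lid.py
```

```text
8.2167 [ 0.3026  0.4428  1.2338  0.0241  1.7485 -1.4882] [0.6048 0.2697 0.2928] [-3.5951  0.2969 -2.6582] 0.02480230435113714
rad 0.1679280259263935 theta 1.8325267615049694 phi -16.301770489958614
```

Request:
{"fn": "jog_arm", "kwargs": {"rows": "-0.004 0 0 0 1.4 0; 0 0 0 0 0 0; 0 0 0 0 0 0"}}

```text
time_s: 8.47
eef_pos: [0.6097, 0.2708, 0.2912]
ee_rot: [[-0.931, -0.219, -0.291], [-0.209, 0.976, -0.064], [0.298, 0.001, -0.955]]
ft_force: [-1.4, 1.9, -4.5]
gripper_width: 0.0249
```

Request:
{"fn": "jog_arm", "kwargs": {"rows": "0 0 0 0 0 0; 0 0 0 0 0 0; 0 0 0 0 0 0; 0 0 -0.01 0 0 0; 0 0 -0.02 0 0 0; 0 0 -0.03 0 0 0; 0 0 -0.03 0 -3 0; 0 0 0 0 0 0", "hand": 0}}

```text
time_s: 9.13
eef_pos: [0.6385, 0.2765, 0.3892]
ee_rot: [[-0.95, -0.218, -0.225], [-0.213, 0.976, -0.049], [0.23, 0.001, -0.973]]
ft_force: [0.2, -0.0, 2.0]
gripper_width: 0.0851
```

```bash
python3 - <<'E'
from h import *
s=r.sense();print(s["time_s"],s["q"],s["eef_pos"],s["gripper_width"])
for n in ["side","top"]:
    c=vision.get_image(n);cv2.imwrite(f"pics/{n}4.png",c["img"])
    cv2.imwrite(f"pics/{n}4c.png",cv2.resize(c["img"][130:330,150:420],None,fx=2.9,fy=2.9,interpolation=cv2.INTER_CUBIC))
    np.save(f"{n}4.npy",c["img"])
    marks(c,["lid_knob","lid_hinge","groove","square_bar","round_bar","case","plate","fence_face"])
E
```

```text
9.1333 [ 0.2995  0.4574  1.0335  0.0201  1.8822 -1.4875] [0.6385 0.2765 0.3892] 0.0850957997299761
lid_knob 0.89 [0.6157 0.2709 0.3149]
lid_hinge 0.93 [0.5592 0.257  0.1494]
groove 0.9 [0.4932 0.244  0.1538]
square_bar 0.52 [0.5045 0.1897 0.0093]
round_bar 0.63 [0.4816 0.2998 0.0144]
case 0.85 [ 0.4904  0.2465 -0.0027]
plate 0.6 [ 0.4362 -0.08    0.0006]
fence_face 0.55 [ 0.4933 -0.0897  0.0215]
fence_face 0.29 [0.4828 0.2976 0.0134]
groove 0.66 [ 0.3996 -0.2051 -0.0024]
round_bar 0.45 [ 0.444   0.4273 -0.0019]
case 0.63 [ 0.494   0.2434 -0.0037]
plate 0.71 [ 0.4363 -0.084   0.0015]
fence_face 0.97 [ 0.4951 -0.0911  0.0178]
```

View pics/side4c.png

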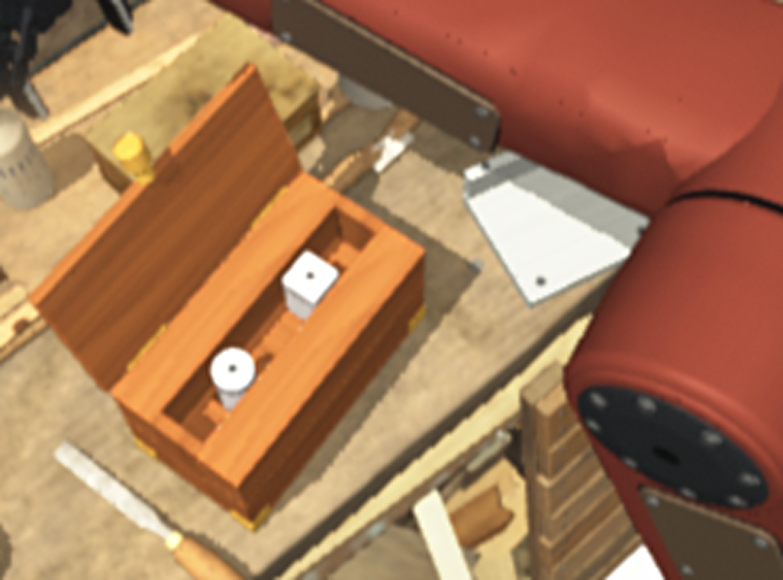

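View pics/top4c.png

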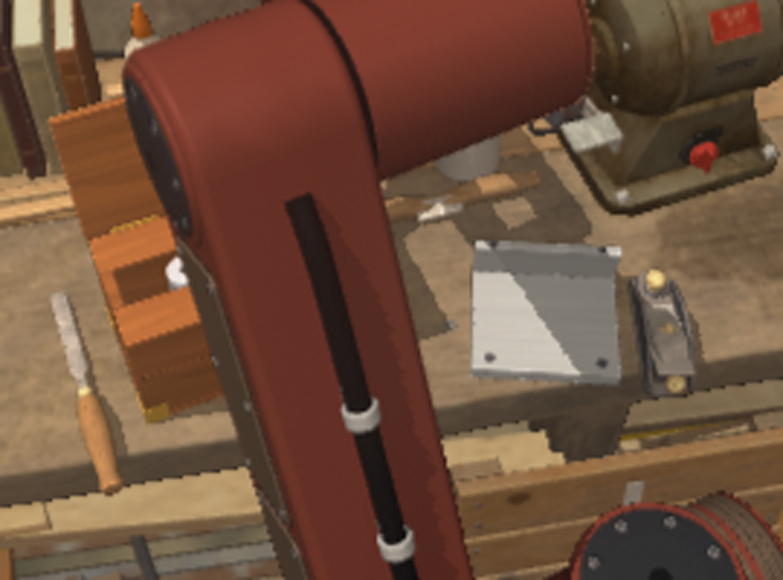

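```bash
python3 - <<'E'
from h import *
from scipy.optimize import minimize
C={n:vision.get_image(n) for n in["side","top"]}
c=C["side"]
sq=ray(150+310/2.9,130+275/2.9,.145,c); rd=ray(150+232/2.9,130+369/2.9,.145,c); print(sq,rd,(sq+rd)/2,np.linalg.norm(sq-rd))
d=rd-sq; print("case yaw",np.arctan2(-d[0],d[1]))
def box(x0,x1,y0,y1,z0,z1): return np.array([[x,y,z] for x in(x0,x1) for y in(y0,y1) for z in(z0,z1)])
B=[box(-.07,.07,-.08,.08,0,.02),box(.058,.07,-.08,.08,.02,.065)]
M={n:np.load(f"m_{n}_plate.npy") for n in C}
for n in M: print(n,np.argwhere(M[n]).min(0),np.argwhere(M[n]).max(0))
S=8
def sil(v,c):
    R=rz(v[2]);im=np.zeros((420*4,560*4),np.uint8)
    for b in B:
        P=np.array([proj(R@p+[v[0],v[1],0],c) for p in b]); h=cv2.convexHull(((P+.5)*4*16).astype(np.int32)); cv2.fillConvexPoly(im,h,255,shift=4)
    return cv2.resize(im,(560,420),interpolation=cv2.INTER_AREA)/255.
for use in (["side"],["top"],["side","top"]):
    f=lambda v:sum(np.abs(sil(v,C[n])-M[n]).sum() for n in use)
    best=None
    for y0 in(-.25,-.18,-.1):
        s=minimize(f,[.436,-.082,y0],method="Nelder-Mead",options=dict(initial_simplex=np.array([.436,-.082,y0])+np.array([[0,0,0],[.006,0,0],[0,.006,0],[0,0,.05]]),xatol=1e-5))
        if best is None or s.fun<best.fun: best=s
    print(use,best.x,best.fun)
E
```

```text
[0.5035 0.1908 0.145 ] [0.4793 0.299  0.145 ] [0.4914 0.2449 0.145 ] 0.11080566595982203
case yaw 0.22049428153599945
side [168 310] [236 379]
top [213 312] [261 363]
['side'] [ 0.4367 -0.0792 -0.2529] 74.2235294117647
['top'] [ 0.4364 -0.0771 -0.2383] 83.10980392156861
['side', 'top'] [ 0.4365 -0.0782 -0.2496] 178.4627450980392
```

```bash
python3 - <<'E'
from h import *
for n in["side","top"]:
    c=vision.get_image(n)
    im=cv2.imread(f"pics/{n}2.png"); M=np.load(f"m_{n}_plate.npy").astype(np.uint8); ys,xs=np.nonzero(M)
    g=cv2.cvtColor(im,cv2.COLOR_BGR2GRAY)
    x0,x1,y0,y1=xs.min()-8,xs.max()+8,ys.min()-8,ys.max()+8
    big=cv2.resize(g[y0:y1,x0:x1],None,fx=4,fy=4,interpolation=cv2.INTER_CUBIC)
    cv2.imwrite(f"pics/{n}2plate.png",cv2.resize(im[y0:y1,x0:x1],None,fx=6,fy=6,interpolation=cv2.INTER_CUBIC))
    print(n,x0,y0)
    for l in cv2.createLineSegmentDetector().detect(big)[0][:,0]:
        l=np.array(l); ln=np.hypot(l[0]-l[2],l[1]-l[3])
        if ln<80: continue
        pts=[((l[i]+.5)/4-.5+x0,(l[i+1]+.5)/4-.5+y0) for i in(0,2)]
        for z in(.02,.065):
            a,b=[ray(u,v,z,c) for u,v in pts]; d=b-a; ang=np.arctan2(d[1],d[0])
            ang=(ang+np.pi/4)%(np.pi/2)-np.pi/4
            print(z,np.round(pts,1).tolist(),a[:2],b[:2],"len %.3f yaw %.3f"%(np.linalg.norm(d),ang))
E
```

```text
side 302 160
0.02 [[368.1, 222.3], [360.2, 243.4]] [ 0.346  -0.0881] [ 0.3147 -0.0233] len 0.072 yaw 0.449
0.065 [[368.1, 222.3], [360.2, 243.4]] [ 0.3357 -0.0672] [ 0.3056 -0.0048] len 0.069 yaw 0.449
0.02 [[359.4, 221.4], [378.1, 212.5]] [ 0.3649 -0.0715] [ 0.3488 -0.133 ] len 0.064 yaw -0.256
0.065 [[359.4, 221.4], [378.1, 212.5]] [ 0.3538 -0.0512] [ 0.3384 -0.1104] len 0.061 yaw -0.256
0.02 [[310.6, 192.4], [358.8, 170.1]] [ 0.5293 -0.0311] [ 0.4887 -0.1955] len 0.169 yaw -0.243
0.065 [[310.6, 192.4], [358.8, 170.1]] [ 0.5122 -0.0123] [ 0.473  -0.1705] len 0.163 yaw -0.243
0.02 [[333.5, 233.6], [359.1, 221.0]] [0.3869 0.0118] [ 0.3662 -0.0716] len 0.086 yaw -0.242
0.065 [[333.5, 233.6], [359.1, 221.0]] [0.375 0.029] [ 0.3552 -0.0513] len 0.083 yaw -0.242
0.02 [[310.3, 198.3], [324.1, 220.5]] [ 0.5154 -0.0166] [0.4348 0.0034] len 0.083 yaw -0.244
0.065 [[310.3, 198.3], [324.1, 220.5]] [0.4987 0.0016] [0.4212 0.0209] len 0.080 yaw -0.244
0.02 [[355.9, 177.5], [311.2, 198.3]] [ 0.476  -0.1699] [ 0.5135 -0.0187] len 0.156 yaw -0.244
0.065 [[355.9, 177.5], [311.2, 198.3]] [ 0.4608 -0.
[... 675 characters left out ...]
.4763 -0.1695] len 0.130 yaw -0.247
0.065 [[363.5, 258.9], [361.2, 224.8]] [ 0.3245 -0.1222] [ 0.446  -0.1528] len 0.125 yaw -0.247
0.02 [[360.7, 225.5], [313.1, 223.2]] [ 0.4738 -0.1667] [ 0.5112 -0.0163] len 0.155 yaw -0.244
0.065 [[360.7, 225.5], [313.1, 223.2]] [ 0.4435 -0.1502] [ 0.4794 -0.0058] len 0.149 yaw -0.244
0.02 [[321.0, 215.6], [356.3, 217.2]] [ 0.537  -0.0493] [ 0.5092 -0.1628] len 0.117 yaw -0.241
0.065 [[321.0, 215.6], [356.3, 217.2]] [ 0.5043 -0.0375] [ 0.4775 -0.1464] len 0.112 yaw -0.241
0.02 [[312.9, 256.7], [362.6, 259.4]] [0.3857 0.0142] [ 0.3487 -0.1341] len 0.153 yaw -0.245
0.065 [[312.9, 256.7], [362.6, 259.4]] [0.359  0.0235] [ 0.3234 -0.1189] len 0.147 yaw -0.245
```

```bash
python3 -c "
import cv2,numpy as np
a=cv2.imread('pics/side2plate.png');b=cv2.imread('pics/top2plate.png');h=max(a.shape[0],b.shape[0])
p=lambda i:cv2.copyMakeBorder(i,0,h-i.shape[0],0,0,0)
o=np.hstack([p(a),p(b)]);print(o.shape);cv2.imwrite('pics/pl2.png',cv2.resize(o,None,fx=.85,fy=.85))"
```

```text
(504, 912, 3)
```

View pics/pl2.png

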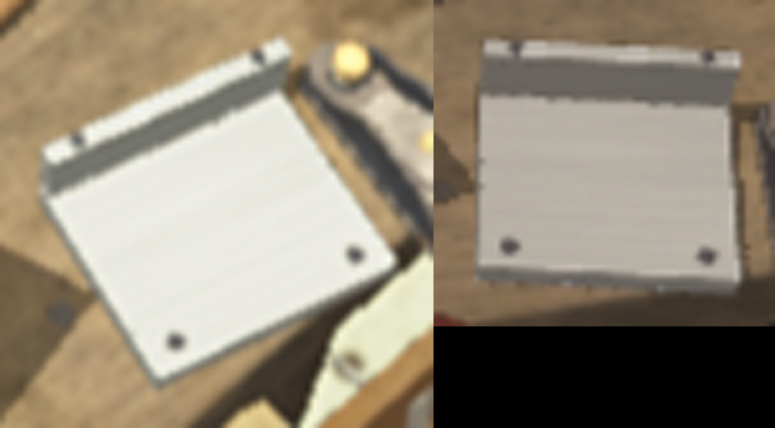

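```bash
python3 - <<'E'
from h import *
R=Rt(.22,0); a=np.array([.504,.191,.30])
s=r.sense(); q=s["q"]
for z in(.3,.2,.095): q,e=ik([a[0],a[1],z],R,q); print(q,e)
plan([((s["eef_pos"]+a)/2+[0,0,.01],R,5),(a,R,3),([a[0],a[1],.2],R,4)])
E
```

```text
[ 0.2324 -0.0012  1.7225 -0.      1.4203 -1.5584] 5.79627612777324e-14
[ 0.2324  0.0534  1.8576 -0.      1.2306 -1.5584] 1.6234661233017907e-11
[ 0.2324  0.1579  1.9581 -0.      1.0257 -1.5584] 6.9006008093693055e-12
n 12
0.0128 -0.0054 0.0093 0 -2.9 0; 0.0133 -0.0054 0.0087 0 -2.8 0; 0.0137 -0.0054 0.008 0 -2.9 0; 0.0141 -0.0054 0.0073 0 -2.8 0; 0.0144 -0.0054 0.0067 0 -2.9 0; 0.0246 -0.009 0.0165 0 0 0; 0.0245 -0.009 0.0164 0 0 0; 0.0246 -0.0091 0.0165 0 0 0; 0 0 0.025 0 0 0; 0 0 0.025 0 0 0
0 0 0.025 0 0 0; 0.0001 0 0.025 0 0 0
```

Request:
{"fn": "jog_arm", "kwargs": {"rows": "0.013 -0.005 0.009 0 -2.9 0; 0.013 -0.005 0.009 0 -2.8 0; 0.014 -0.005 0.008 0 -2.9 0; 0.014 -0.005 0.007 0 -2.8 0; 0.014 -0.005 0.007 0 -2.9 0; 0.025 -0.009 0.016 0 0 0; 0.025 -0.009 0.016 0 0 0; 0.024 -0.01 0.017 0 0 0; 0 0 0.025 0 0 0; 0 0 0.025 0 0 0"}}

```text
time_s: 11.07
eef_pos: [0.5032, 0.1916, 0.2508]
ee_rot: [[-0.976, -0.218, 0.004], [-0.218, 0.976, 0.001], [-0.004, -0.0, -1.0]]
ft_force: [0.4, 0.6, 0.4]
gripper_width: 0.0854
```

Request:
{"fn": "jog_arm", "kwargs": {"rows": "0 0 0.025 0 0 0; 0 0 0.025 0 0 0; 0 0 0 0 0 0; 0 0 0 0 0 0"}}

```text
time_s: 11.4
eef_pos: [0.5026, 0.1918, 0.1991]
ee_rot: [[-0.976, -0.218, -0.003], [-0.218, 0.976, -0.001], [0.003, -0.0, -1.0]]
ft_force: [0.6, 0.5, -0.2]
gripper_width: 0.0854
```

```bash
python3 - <<'E'
from h import *
s=r.sense();print(s["time_s"],s["q"],s["eef_pos"],s["ee_rot"],s["ft_force"])
for n in ["side","top"]:
    c=vision.get_image(n)
    cv2.imwrite(f"pics/{n}5c.png",cv2.resize(c["img"][130:330,150:420],None,fx=2.9,fy=2.9,interpolation=cv2.INTER_CUBIC))
plan([([.504,.191,.2],Rt(.22,0))])
E
```

```text
11.4 [ 0.2341  0.0643  1.8474 -0.0001  1.2329 -1.557 ] [0.5026 0.1918 0.1991] [[-0.9758 -0.2185 -0.003 ]
 [-0.2185  0.9758 -0.0008]
 [ 0.0031 -0.0002 -1.    ]] [ 0.5738  0.5116 -0.1689]
n 1
0.0013 -0.0011 0.0022 0 0.2 0
```

View pics/side5c.png

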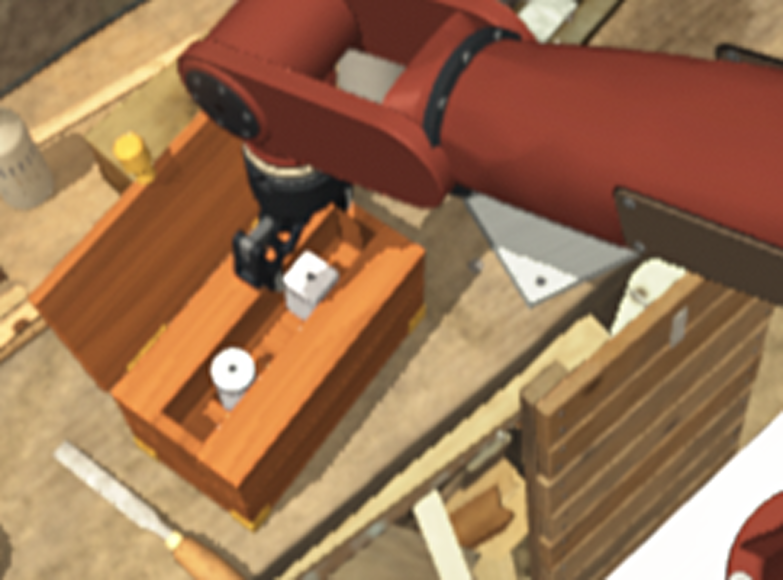

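Request:
{"fn": "jog_arm", "kwargs": {"rows": "0 0 0.02 0 0 0; 0 0 0.02 0 0 0; 0 0 0.015 0 0 0; 0 0 0.015 0 0 0; 0 0 0.012 0 0 0; 0 0 0.012 0 0 0; 0 0 0.01 0 0 0; 0 0 0 0 0 0; 0 0 0 0 0 0"}}

```text
time_s: 12.25
eef_pos: [0.5038, 0.1921, 0.0962]
ee_rot: [[-0.976, -0.218, 0.0], [-0.218, 0.976, -0.0], [0.0, -0.0, -1.0]]
ft_force: [-0.9, -0.6, 0.1]
gripper_width: 0.0855
```

```bash
python3 - <<'E'
from h import *
s=r.sense();print(s["time_s"],s["eef_pos"],s["ft_force"],s["wrist_torque"])
c=vision.get_image("side")
cv2.imwrite("pics/side6c.png",cv2.resize(c["img"][170:270,210:310],None,fx=6,fy=6,interpolation=cv2.INTER_CUBIC))
E
```

```text
12.25 [0.5038 0.1921 0.0962] [-0.9487 -0.6487  0.1436] [-0.0457  0.0029  0.0103]
```

View pics/side6c.png

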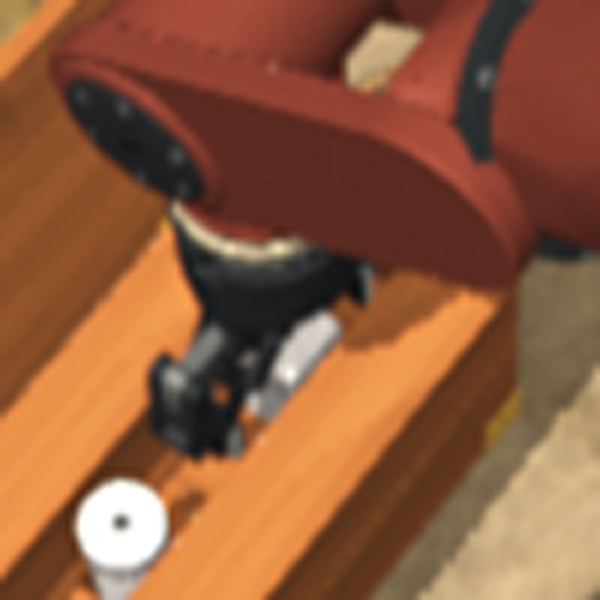

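Fingers are down the groove astride the square bar. Close with a moderate grip.

Request:
{"fn": "jog_arm", "kwargs": {"rows": "0 0 0 0 0 0; 0 0 0 0 0 0; 0 0 0 0 0 0; 0 0 0 0 0 0; 0 0 0 0 0 0; 0 0 0 0 0 0; 0 0 0 0 0 0; 0 0 0 0 0 0", "hand": 255, "squeeze": 50}}

```text
time_s: 12.97
eef_pos: [0.5044, 0.192, 0.097]
ee_rot: [[-0.976, -0.219, 0.002], [-0.219, 0.976, -0.0], [-0.002, -0.0, -1.0]]
ft_force: [-0.9, -0.8, 3.4]
gripper_width: 0.0356
```

Request:
{"fn": "jog_arm", "kwargs": {"rows": "0 0 -0.005 0 0 0; 0 0 -0.008 0 0 0; 0 0 -0.01 0 0 0; 0 0 -0.012 0 0 0; 0 0 -0.015 0 0 0; 0 0 0 0 0 0"}}

```text
time_s: 13.47
eef_pos: [0.5055, 0.1926, 0.1503]
ee_rot: [[-0.976, -0.219, 0.005], [-0.219, 0.976, 0.001], [-0.005, 0.0, -1.0]]
ft_force: [-0.9, 0.5, -3.6]
gripper_width: 0.0353
```

Request:
{"fn": "jog_arm", "kwargs": {"rows": "0 0 -0.018 0 0 0; 0 0 -0.02 0 0 0; 0 0 -0.022 0 0 0; 0 0 -0.022 0 0 0; 0 0 -0.02 0 0 0; 0 0 -0.015 0 0 0; 0 0 -0.006 0 0 0; 0 0 0 0 0 0"}}

```text
time_s: 14.13
eef_pos: [0.5043, 0.1923, 0.2711]
ee_rot: [[-0.976, -0.219, 0.003], [-0.219, 0.976, 0.001], [-0.003, 0.0, -1.0]]
ft_force: [0.4, -0.5, -3.3]
gripper_width: 0.0355
```

```bash
python3 - <<'E'
from h import *
s=r.sense();print(s["time_s"],s["q"],s["eef_pos"],s["ft_force"],s["wrist_torque"])
for n in ["side","top"]:
    c=vision.get_image(n); marks(c,["square_bar"])
    cv2.imwrite(f"pics/{n}7c.png",cv2.resize(c["img"][130:330,150:420],None,fx=2.9,fy=2.9,interpolation=cv2.INTER_CUBIC))
n=np.array([np.cos(.245),-np.sin(.245),0]);t=np.array([np.sin(.245),np.cos(.245),0])
b=n*.475+t*.03; print("pre",b)
R=Rt(-.245,0); q=s["q"]
for P in([*b[:2],.27],[*b[:2],.11]): q,e=ik(P,R,q);print(q,e)
plan([([*b[:2],.27],R),([*b[:2],.13],R,7)])
E
```

```text
14.1333 [ 0.2342  0.0011  1.7739 -0.      1.3631 -1.5569] [0.5043 0.1923 0.2711] [ 0.3897 -0.5103 -3.2789] [ 0.0472 -0.0209  0.0501]
square_bar 0.84 [0.5061 0.1928 0.1803]
square_bar 0.83 [0.5033 0.1927 0.1813]
pre [ 0.4681 -0.0861  0.    ]
[-0.3291 -0.131   1.9013  0.      1.3713 -1.6549] 3.926470403687666e-14
[-0.3291  0.0056  2.0903 -0.      1.0457 -1.6549] 3.456113229717191e-08
n 15
0.0118 -0.033 -0.0003 0 0 3.3; 0.0099 -0.0335 -0.0003 0 0 3.4; 0.0078 -0.0341 -0.0003 0 -0.1 3.3; 0.0059 -0.0345 -0.0003 0 0 3.3; 0.0039 -0.0348 -0.0003 0 0 3.4; 0.0018 -0.035 -0.0004 0 0 3.3; -0.0002 -0.035 -0.0003 -0.1 -0.1 3.3; -0.0022 -0.0349 -0.0004 0 0 3.4; 0 0 0.02 0 0 0; 0 0 0.02 0 0 0
0 0 0.02 0 0 0; 0 -0.0001 0.02 0 0 0; 0 0 0.02 0 0 0; 0 0 0.02 0 0 0; 0 0 0.02 0 0 0
```

View pics/side7c.png

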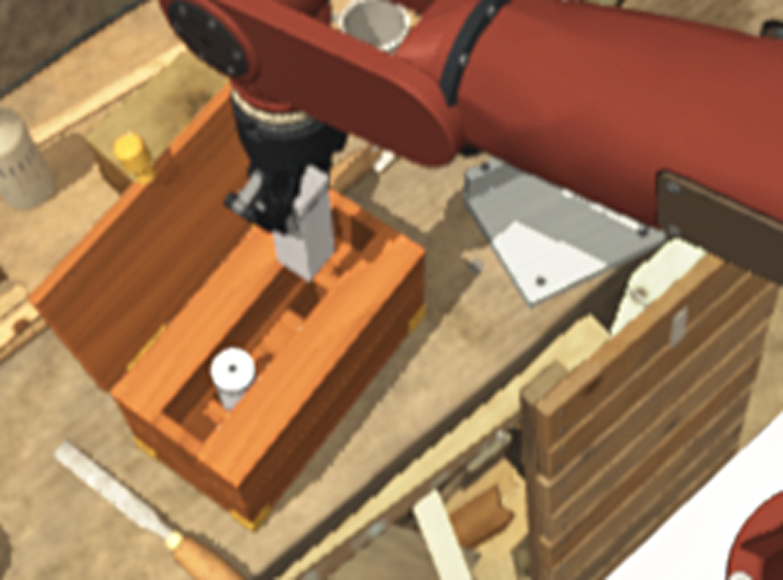

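Request:
{"fn": "jog_arm", "kwargs": {"rows": "0.012 -0.033 0 0 0 3.3; 0.01 -0.0335 0 0 0 3.4; 0.008 -0.034 0 0 0 3.3; 0.006 -0.0345 0 0 0 3.3; 0.004 -0.035 0 0 0 3.4; 0.002 -0.035 0 0 0 3.3; 0 -0.035 0 0 0 3.3; -0.002 -0.035 0 0 0 3.3; 0 0 0 0 0 0"}}

```text
time_s: 15.08
eef_pos: [0.4664, -0.0917, 0.2679]
ee_rot: [[-0.968, 0.249, -0.003], [0.249, 0.968, -0.004], [0.001, -0.005, -1.0]]
ft_force: [0.6, 0.2, -4.0]
gripper_width: 0.0356
```

Request:
{"fn": "jog_arm", "kwargs": {"rows": "0 0 0.015 0 0 0; 0 0 0.02 0 0 0; 0 0 0.02 0 0 0; 0 0 0.02 0 0 0; 0 0 0.02 0 0 0; 0 0 0.015 0 0 0; 0 0 0.01 0 0 0; 0 0 0 0 0 0; 0 0 0 0 0 0"}}

```text
time_s: 15.83
eef_pos: [0.4674, -0.0856, 0.1484]
ee_rot: [[-0.97, 0.241, -0.002], [0.241, 0.97, 0.001], [0.002, 0.0, -1.0]]
ft_force: [-0.9, -0.1, -3.6]
gripper_width: 0.0357
```

```bash
cat > ck.py <<'E'
from h import *
import sys
s=r.sense();print(s["time_s"],s["q"],s["eef_pos"],s["ft_force"],s["wrist_torque"],s["gripper_width"])
p=s["eef_pos"];R=s["ee_rot"]
n=np.array([np.cos(.245),-np.sin(.245),0]);t=np.array([np.sin(.245),np.cos(.245),0])
print("n,t",p@n,p@t,"tool yaw",np.arctan2(-R[0,1],R[1,1]),"tilt",np.degrees(R[:2,2]))
k=sys.argv[1]
for nm in ["side","top"]:
    c=vision.get_image(nm)
    for m in finder.mark_of(c,"square_bar")[:1]:
        b=w(m["position"],c);print(nm,m["p"],b,"n,t",b@n,b@t)
    u,v=proj([.49,-.1,.08],c); u=int(np.clip(u,65,490)); v=int(np.clip(v,65,350))
    cv2.imwrite(f"pics/{nm}{k}p.png",cv2.resize(c["img"][v-60:v+60,u-60:u+60],None,fx=5,fy=5,interpolation=cv2.INTER_CUBIC))
E
python3 ck.py 8
```

```text
15.8333 [-0.3292 -0.0135  2.0302  0.0002  1.1266 -1.6563] [ 0.4674 -0.0856  0.1484] [-0.9248 -0.1088 -3.6182] [ 0.0026 -0.0042  0.0094] 0.035704520819472174
n,t 0.4742408296885327 0.030291529781304522 tool yaw -0.2437650325212332 tilt [-0.0918  0.0448]
side 0.75 [ 0.4675 -0.0866  0.0616] n,t 0.4745471219517059 0.029426216100980358
top 0.61 [ 0.4017 -0.2036 -0.0008] n,t 0.4390367201847295 -0.10005247458091569
```

View pics/side8p.png

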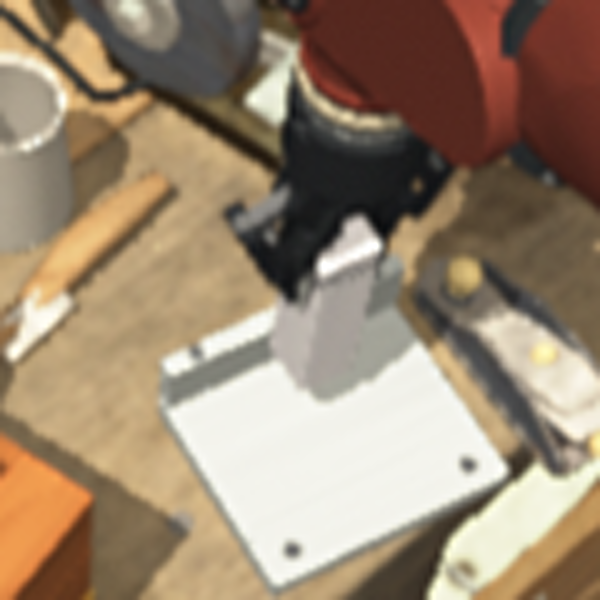

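View pics/top8p.png

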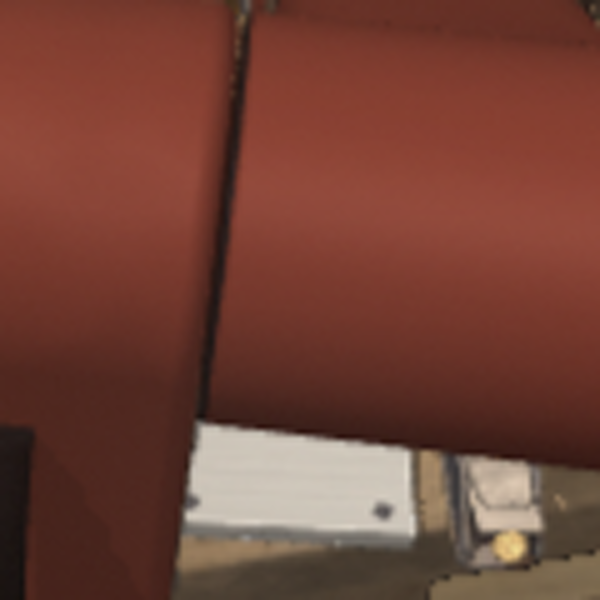

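Request:
{"fn": "jog_arm", "kwargs": {"rows": "0 0 0.012 0 0 0; 0 0 0.01 0 0 0; 0 0 0.007 0 0 0; 0 0 0.004 0 0 0; 0 0 0.002 0 0 0; 0 0 0 0 0 0; 0 0 0 0 0 0"}}

```text
time_s: 16.62
eef_pos: [0.4683, -0.0861, 0.1144]
ee_rot: [[-0.97, 0.242, 0.001], [0.242, 0.97, 0.0], [-0.001, 0.0, -1.0]]
ft_force: [0.4, -0.9, -4.1]
gripper_width: 0.0354
```

Request:
{"fn": "jog_arm", "kwargs": {"rows": "0 0 0.001 0 0 0; 0 0 0.001 0 0 0; 0 0 0 0 0 0"}}

```text
time_s: 16.87
eef_pos: [0.4683, -0.0861, 0.1125]
ee_rot: [[-0.97, 0.242, 0.001], [0.242, 0.97, -0.0], [-0.001, 0.0, -1.0]]
ft_force: [-0.2, 0.7, -4.1]
gripper_width: 0.0356
```

Request:
{"fn": "jog_arm", "kwargs": {"rows": "-0.002 0 0 0 0 0; -0.002 0 0.001 0 0 0; -0.001 0 0.001 0 0 0; -0.001 0 0 0 0 0; 0 0 0 0 0 0"}}

```text
time_s: 17.28
eef_pos: [0.4742, -0.0875, 0.1102]
ee_rot: [[-0.97, 0.242, 0.001], [0.242, 0.97, 0.0], [-0.001, 0.0, -1.0]]
ft_force: [-0.5, 0.1, -3.3]
gripper_width: 0.0355
```

Request:
{"fn": "jog_arm", "kwargs": {"rows": "-0.001 0 0 0 0 0; -0.0005 0 0 0 0 0; 0 0 0 0 0 0"}}

```text
time_s: 17.53
eef_pos: [0.4752, -0.0878, 0.1102]
ee_rot: [[-0.97, 0.242, -0.0], [0.242, 0.97, 0.0], [0.0, 0.0, -1.0]]
ft_force: [-1.1, 0.6, -3.3]
gripper_width: 0.0358
```

Request:
{"fn": "jog_arm", "kwargs": {"rows": "-0.001 0 0 0 0 0; -0.0005 0 0 0 0 0; 0 0 0 0 0 0"}}

```text
time_s: 17.78
eef_pos: [0.4757, -0.0878, 0.1099]
ee_rot: [[-0.97, 0.242, -0.003], [0.242, 0.97, 0.001], [0.003, 0.0, -1.0]]
ft_force: [-3.8, 0.6, -1.9]
gripper_width: 0.0355
```

Request:
{"fn": "jog_arm", "kwargs": {"rows": "-0.001 0 0 0 0 0; 0 0 0 0 0 0; 0 0 0 0 0 0"}}

```text
time_s: 18.03
eef_pos: [0.476, -0.0879, 0.1097]
ee_rot: [[-0.97, 0.241, -0.004], [0.241, 0.97, 0.001], [0.004, 0.0, -1.0]]
ft_force: [-5.5, 1.8, -1.2]
gripper_width: 0.0356
```

Request:
{"fn": "jog_arm", "kwargs": {"rows": "0.001 0 0.001 0 0 0; 0.0003 0 0.001 0 0 0; 0 0 0 0 0 0"}}

```text
time_s: 18.28
eef_pos: [0.4759, -0.0878, 0.1078]
ee_rot: [[-0.97, 0.242, -0.001], [0.242, 0.97, 0.001], [0.001, 0.0, -1.0]]
ft_force: [-4.0, 1.3, -2.5]
gripper_width: 0.0353
```

Request:
{"fn": "jog_arm", "kwargs": {"rows": "0 0 0.001 0 0 0; 0 0 0 0 0 0"}}

```text
time_s: 18.45
eef_pos: [0.4759, -0.0879, 0.107]
ee_rot: [[-0.97, 0.242, -0.001], [0.242, 0.97, 0.001], [0.001, 0.0, -1.0]]
ft_force: [-5.2, 0.8, -2.1]
gripper_width: 0.0354
```

Request:
{"fn": "jog_arm", "kwargs": {"rows": "0 0 0.001 0 0 0; 0 0 0 0 0 0"}}

```text
time_s: 18.62
eef_pos: [0.4759, -0.0879, 0.107]
ee_rot: [[-0.97, 0.242, -0.002], [0.242, 0.97, 0.001], [0.002, 0.0, -1.0]]
ft_force: [-8.6, 2.2, 3.8]
gripper_width: 0.0352
```

Request:
{"fn": "jog_arm", "kwargs": {"rows": "0 0 0.001 0 0 0; 0 0 0 0 0 0"}}

```text
time_s: 18.78
eef_pos: [0.476, -0.0879, 0.1069]
ee_rot: [[-0.97, 0.242, -0.002], [0.242, 0.97, 0.001], [0.002, 0.0, -1.0]]
ft_force: [-10.1, 2.9, 9.1]
gripper_width: 0.0356
```

Request:
{"fn": "jog_arm", "kwargs": {"rows": "0.001 0 -0.001 0 0 0; 0 0 0 0 0 0"}}

```text
time_s: 18.95
eef_pos: [0.4759, -0.0879, 0.107]
ee_rot: [[-0.97, 0.242, 0.001], [0.242, 0.97, -0.0], [-0.001, 0.0, -1.0]]
ft_force: [-4.0, 1.5, 2.5]
gripper_width: 0.0355
```

Request:
{"fn": "jog_arm", "kwargs": {"rows": "0 0 0 0 0 0; 0 0 0 0 0 0; 0 0 0 0 0 0; 0 0 0 0 0 0; 0 0 0 0 0 0; 0 0 0 0 0 0", "hand": 0}}

```text
time_s: 19.45
eef_pos: [0.4762, -0.0881, 0.1066]
ee_rot: [[-0.97, 0.242, 0.002], [0.242, 0.97, -0.0], [-0.002, 0.0, -1.0]]
ft_force: [-0.4, 0.5, -0.4]
gripper_width: 0.0854
```

Request:
{"fn": "jog_arm", "kwargs": {"rows": "0 0 -0.005 0 0 0; 0 0 -0.012 0 0 0; 0 0 -0.02 0 0 0; 0 0 -0.025 0 0 0; 0 0 -0.025 0 0 0; 0 0 -0.025 0 0 0; 0 0 -0.025 0 0 0; 0 0 -0.015 0 0 0"}}

```text
time_s: 20.12
eef_pos: [0.4768, -0.0883, 0.262]
ee_rot: [[-0.97, 0.242, 0.005], [0.242, 0.97, -0.002], [-0.006, -0.0, -1.0]]
ft_force: [0.2, 0.1, 0.4]
gripper_width: 0.0855
```

```bash
python3 ck.py 9
```

```text
20.1167 [-0.3281 -0.1181  1.9044  0.0002  1.3496 -1.655 ] [ 0.4768 -0.0883  0.262 ] [0.2192 0.0687 0.381 ] [-0.0154 -0.0312  0.0228] 0.08552388716086727
n,t 0.4840033181200018 0.03000305467320065 tool yaw -0.24394723457702946 tilt [ 0.3123 -0.0919]
side 0.59 [ 0.4742 -0.0898  0.019 ] n,t 0.48184220344984047 0.02791843097343725
```

View pics/side9p.png

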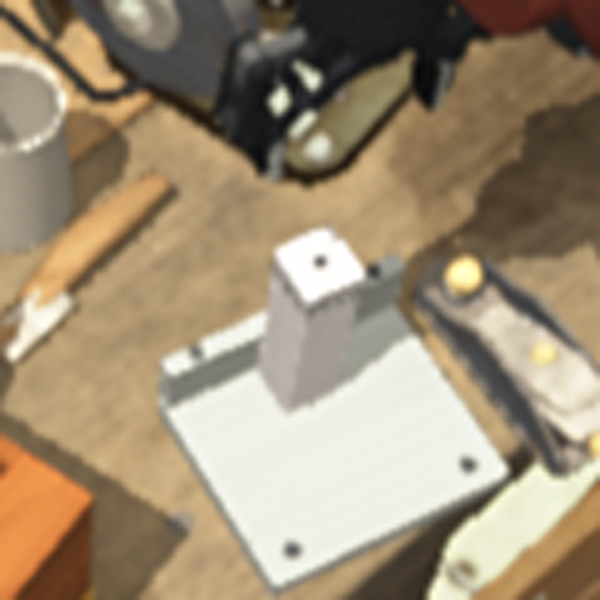

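```bash
python3 - <<'E'
from h import *
s=r.sense();p=s["eef_pos"];R0=s["ee_rot"]
R=Rt(YAW,-16.5); G=np.array([.6097,.2708,.2912]); pre=G-R[:,2]*.09
q=s["q"]
for P in (pre,G): q,e=ik(P,R,q);print(q,e,P)
plan([([*(p[:2]),.35],R0),([.55,.1,.42],Rt(0,-8)),(pre,R)])
E
```

```text
[ 0.3     0.5415  0.9383  0.0238  1.9489 -1.4872] 1.2542369077481246e-12 [0.6346 0.2764 0.3775]
[ 0.3027  0.4784  1.1871  0.0233  1.7631 -1.489 ] 2.1128067602358817e-11 [0.6097 0.2708 0.2912]
n 15
0 0 -0.0306 0 0 0; -0.0001 0 -0.0306 0 0 0; 0 0 -0.0306 0 0 0; -0.0045 0.0334 -0.0117 0.2 1.3 -2.3; -0.0056 0.0331 -0.0119 0.1 1.4 -2.4; -0.0066 0.0329 -0.0121 0.2 1.3 -2.3; -0.0077 0.0325 -0.0123 0.1 1.3 -2.3; -0.0088 0.0322 -0.0127 0.2 1.4 -2.3; -0.0096 0.0318 -0.0129 0.2 1.3 -2.4; -0.015 0.0294 0.005 0.4 1.4 -2.1
-0.0162 0.0288 0.0045 0.5 1.4 -2; -0.0172 0.0283 0.0038 0.4 1.4 -2.1; -0.0184 0.0277 0.0032 0.5 1.5 -2.1; -0.0194 0.027 0.0024 0.4 1.4 -2; -0.0205 0.0263 0.0018 0.5 1.4 -2.1
```

Request:
{"fn": "jog_arm", "kwargs": {"rows": "0 0 -0.03 0 0 0; 0 0 -0.03 0 0 0; 0 0 -0.03 0 0 0; -0.0045 0.0335 -0.012 0.2 1.3 -2.3; -0.0055 0.033 -0.012 0.1 1.4 -2.4; -0.0065 0.033 -0.012 0.2 1.3 -2.3; -0.0075 0.0325 -0.012 0.1 1.3 -2.3; -0.009 0.032 -0.013 0.2 1.4 -2.3; -0.0095 0.032 -0.013 0.2 1.3 -2.4; -0.015 0.0295 0.005 0.4 1.4 -2.1"}}

```text
time_s: 21.15
eef_pos: [0.565, 0.1315, 0.4138]
ee_rot: [[-0.986, -0.04, -0.161], [-0.04, 0.999, -0.008], [0.161, -0.001, -0.987]]
ft_force: [0.8, -1.2, 1.1]
gripper_width: 0.0854
```

Request:
{"fn": "jog_arm", "kwargs": {"rows": "-0.016 0.029 0.0045 0.5 1.4 -2; -0.017 0.028 0.004 0.4 1.4 -2.1; -0.0185 0.0275 0.003 0.5 1.5 -2.1; -0.0195 0.027 0.0025 0.4 1.4 -2; -0.0205 0.026 0.002 0.5 1.4 -2.1; 0 0 0 0 0 0; 0 0 0 0 0 0"}}

```text
time_s: 21.73
eef_pos: [0.6335, 0.2774, 0.3684]
ee_rot: [[-0.932, -0.223, -0.287], [-0.212, 0.975, -0.067], [0.295, -0.001, -0.955]]
ft_force: [-0.5, -0.4, 0.4]
gripper_width: 0.0854
```

```bash
python3 ck.py 10; python3 - <<'E'
from h import *
c=vision.get_image("side"); im=c["img"]; cv2.imwrite("pics/side10.png",im)
marks(c,["lid_knob"])
g=cv2.cvtColor(im,cv2.COLOR_BGR2GRAY)
u,v=proj([.475,-.088,.155],c);x0,y0=int(u)-30,int(v)-30
big=cv2.resize(g[y0:y0+80,x0:x0+60],None,fx=6,fy=6,interpolation=cv2.INTER_CUBIC)
for l in cv2.createLineSegmentDetector().detect(big)[0][:,0]:
    if np.hypot(l[0]-l[2],l[1]-l[3])<40: continue
    pts=[((l[i]+.5)/6-.5+x0,(l[i+1]+.5)/6-.5+y0) for i in(0,2)]
    a,b=[ray(x,y,.155,c) for x,y in pts];d=b-a
    n=np.array([np.cos(.245),-np.sin(.245),0])
    print(np.round(pts,1).tolist(),a[:2],b[:2],"len %.3f yaw %.3f n %.4f %.4f"%(np.linalg.norm(d),(np.arctan2(d[1],d[0])+np.pi/4)%(np.pi/2)-np.pi/4,a@n-.155*0,b@n))
R=Rt(YAW,-16.5); G=np.array([.6097,.2708,.2912])
plan([(G-R[:,2]*.005,R,6)])
E
```

```text
21.7333 [ 0.3017  0.4977  1.0249  0.0229  1.9178 -1.4887] [0.6335 0.2774 0.3684] [-0.5391 -0.4054  0.3746] [-0.0188 -0.0996 -0.0381] 0.08537434329645466
n,t 0.547349910354639 0.4227560482913307 tool yaw 0.22443117484144431 tilt [-16.4699  -3.8349]
side 0.51 [ 0.4745 -0.0872  0.0169] n,t 0.48146948996808375 0.030492314169863678
top 0.62 [ 0.4756 -0.088   0.0152] n,t 0.48273118760008815 0.02994539597014274
lid_knob 0.68 [0.6176 0.2717 0.3087]
[[355.0, 218.60000610351562], [364.1000061035156, 203.6999969482422]] [ 0.3449 -0.0079] [ 0.3597 -0.0567] len 0.051 yaw 0.294 n 0.3365 0.3627
[[325.79998779296875, 191.5], [313.6000061035156, 196.89999389648438]] [ 0.4531 -0.0068] [0.4626 0.0285] len 0.037 yaw -0.264 n 0.4412 0.4419
[[363.29998779296875, 202.60000610351562], [336.29998779296875, 189.5]] [ 0.3634 -0.0575] [ 0.4388 -0.0322] len 0.080 yaw 0.323 n 0.3665 0.4336
[[310.79998779296875, 199.3000030517578], [322.5, 218.1999969482422]] [0.4623 0.0392] [0.4015 0.0542] len 0.063 yaw -0.243 n 0.4390 0.3764
[[345.5, 205.5], [336.79998779296875, 200.60000610351562]] [ 0.3883 -0.0164] [ 0.4139 -0.0094] len 0.027 yaw 0.267 n 0.3806 0.4038
[[337.5, 190.10000610351562], [326.70001220703125, 185.10000610351562]] [ 0.4353 -0.0332] [ 0.4657 -0.0225] len 0.032 yaw 0.339 n 0.4303 0.4572
n 6
-0.0001 0.0002 0.0142 0 0 0; -0.0001 0.0003 0.0142 0 0 0; -0.0002 0.0002 0.0143 0 0.1 0; -0.0001 0.0003 0.0142 0 0 -0.1; -0.0002 0.0002 0.0142 0 0 0; -0.0001 0.0002 0.0142 0 0 0
```

View pics/side10.png

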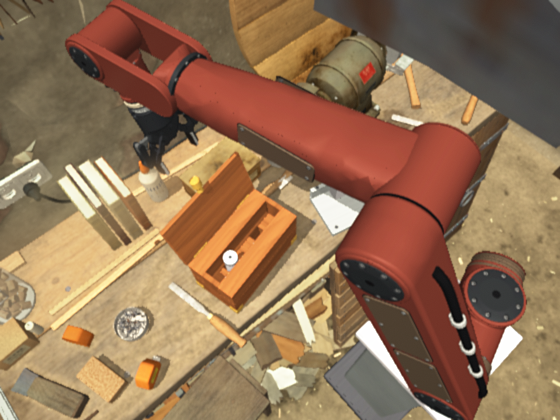

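View pics/top10p.png

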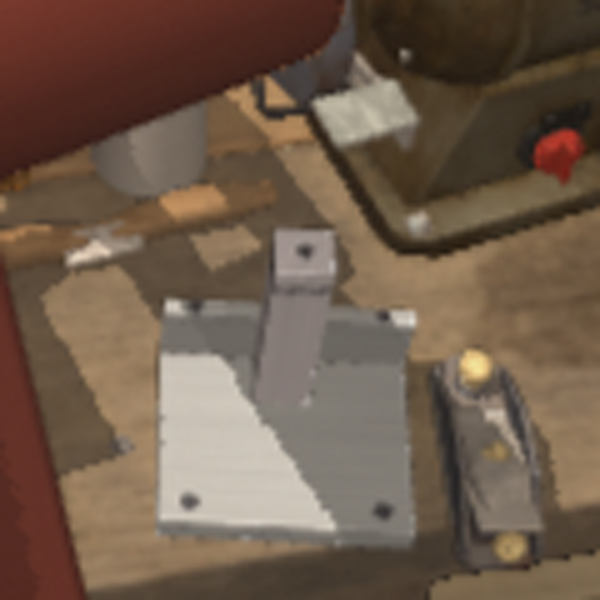

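Request:
{"fn": "jog_arm", "kwargs": {"rows": "0 0 0.014 0 0 0; 0 0 0.014 0 0 0; 0 0 0.014 0 0 0; 0 0 0.014 0 0 0; 0 0 0.014 0 0 0; 0 0 0.012 0 0 0; 0 0 0 0 0 0; 0 0 0 0 0 0"}}

```text
time_s: 22.7
eef_pos: [0.6111, 0.2702, 0.2975]
ee_rot: [[-0.935, -0.22, -0.278], [-0.21, 0.976, -0.063], [0.285, -0.0, -0.959]]
ft_force: [0.9, -0.6, 0.5]
gripper_width: 0.0859
```

Request:
{"fn": "jog_arm", "kwargs": {"rows": "0 0 0 0 0 0; 0 0 0 0 0 0; 0 0 0 0 0 0; 0 0 0 0 0 0; 0 0 0 0 0 0; 0 0 0 0 0 0; 0 0 0 0 0 0; 0 0 0 0 0 0", "hand": 255, "squeeze": 25}}

```text
time_s: 23.37
eef_pos: [0.6118, 0.2713, 0.298]
ee_rot: [[-0.935, -0.22, -0.276], [-0.212, 0.975, -0.062], [0.283, 0.0, -0.959]]
ft_force: [0.5, 1.8, 1.6]
gripper_width: 0.025
```

```bash
python3 lid.py; python3 - <<'E'
from h import *
import math
s=r.sense();p,R=s["eef_pos"],s["ee_rot"];g=p-R[:,2]*.019
cx=np.array([np.cos(YAW),np.sin(YAW),0]); d=g-H
rad=np.hypot(d@cx,d[2]); a0=np.arctan2(d[2],-(d@cx)); side=d-(d@cx)*cx-[0,0,d[2]]; th0=a0-.0353
P=[];q=s["q"]
for th in np.linspace(th0,.06,30)[1:]:
    phi=min(32,90-math.degrees(th)); Rn=Rt(YAW,phi); a=a0+th-th0
    gg=H+side-rad*np.cos(a)*cx+[0,0,rad*np.sin(a)]; P.append((gg+Rn[:,2]*.019,Rn)); q,e=ik(*P[-1],q)
    if e>1e-3 or th<.2: print(th,q,e)
plan(P)
E
```

```text
23.3667 [ 0.3021  0.4581  1.2041  0.0234  1.7656 -1.4899] [0.6118 0.2713 0.298 ] [0.5276 1.8286 1.6332] 0.024957678857061686
rad 0.17500740725364303 theta 1.8635081134294986 phi -16.456473986774807
0.18437986989168964 [ 0.4257 -0.4388  2.4115 -0.1836  0.6278 -1.2482] 2.5139487507162895e-07
0.12218993494584485 [ 0.4271 -0.4303  2.4279 -0.1913  0.6036 -1.2381] 4.455173151677472e-12
0.06 [ 0.428  -0.4187  2.4428 -0.1998  0.5778 -1.2273] 1.1743214715511295e-11
n 29
0.0098 0 -0.0001 0 -3.2 0; 0.0097 0 -0.0001 0 -3.6 0; 0.0097 0 -0.0001 0 -3.6 0; 0.0097 0 -0.0001 0 -3.5 0; 0.0097 0 -0.0001 0 -3.6 0; 0.0097 0 0 0 -3.6 0; 0.0097 0 -0.0001 0 -3.5 0; 0.0097 0 -0.0001 0 -3.6 0; 0.0097 0 -0.0001 0 -3.6 0; 0.0097 0 -0.0001 0 -3.5 0
0.0097 0 -0.0001 0 -3.6 0; 0.0097 0 0 0 -3.5 0; 0.0097 0 -0.0001 0 -3.6 0; 0.0101 0 -0.0001 0 -2.5 0; 0.0109 0 0.0002 0 0 0; 0.0108 0 0.0008 0 0 0; 0.0108 0 0.0015 0 0 0; 0.0107 0 0.0022 0 0 0; 0.0105 0 0.0028 0 0 0; 0.0103 0 0.0035 0 0 0
0.01 0 0.0041 0 0 0; 0.0098 0 0.0047 0 0 0; 0.0095 0 0.0054 0 0 0; 0.0092 0 0.0059 0 0 0; 0.0087 0 0.0064 0 0 0; 0.0084 0 0.007 0 0 0; 0.0078 0 0.0075 0 0 0; 0.0074 0 0.008 0 0 0; 0.0069 0 0.0085 0 0 0
```

Request:
{"fn": "jog_arm", "kwargs": {"rows": "0.0098 0 0 0 -3.2 0; 0.0097 0 0 0 -3.6 0; 0.0097 0 0 0 -3.6 0; 0.0097 0 0 0 -3.5 0; 0.0097 0 0 0 -3.6 0; 0.0097 0 0 0 -3.6 0; 0.0097 0 0 0 -3.5 0; 0.0097 0 0 0 -3.6 0; 0.0097 0 0 0 -3.6 0; 0.0097 0 0 0 -3.5 0"}}

```text
time_s: 24.2
eef_pos: [0.5184, 0.2505, 0.2995]
ee_rot: [[-0.922, -0.221, 0.319], [-0.208, 0.975, 0.074], [-0.328, 0.001, -0.945]]
ft_force: [2.0, 2.5, -1.5]
gripper_width: 0.0254
```

Request:
{"fn": "jog_arm", "kwargs": {"rows": "0.0097 0 0 0 -3.6 0; 0.0097 0 0 0 -3.5 0; 0.0097 0 0 0 -3.6 0; 0.01 0 0 0 -2.5 0; 0.011 0 0 0 0 0; 0.011 0 0.001 0 0 0; 0.011 0 0.0015 0 0 0; 0.0105 0 0.002 0 0 0; 0.0105 0 0.003 0 0 0; 0.01 0 0.0035 0 0 0"}}

```text
time_s: 25.03
eef_pos: [0.4369, 0.2324, 0.2406]
ee_rot: [[-0.826, -0.221, 0.518], [-0.186, 0.975, 0.119], [-0.532, 0.002, -0.847]]
ft_force: [2.8, 5.3, 0.1]
gripper_width: 0.0248
```

```bash
python3 lid.py
```

```text
25.0333 [ 0.4058 -0.4224  2.2682 -0.1403  0.7472 -1.3108] [0.4369 0.2324 0.2406] [2.8214 5.2783 0.0622] 0.024831902386918663
rad 0.1743639634213082 theta 0.6194562361446406 phi 32.13568543926301
```

Request:
{"fn": "jog_arm", "kwargs": {"rows": "0.01 0 0.004 0 0 0; 0.01 0 0.0045 0 0 0; 0.0095 0 0.0055 0 0 0; 0.009 0 0.006 0 0 0; 0.0085 0 0.0065 0 0 0; 0.0085 0 0.007 0 0 0; 0.008 0 0.0075 0 0 0; 0.007 0 0.008 0 0 0; 0.007 0 0.0085 0 0 0; 0 0 0 0 0 0"}}

```text
time_s: 25.87
eef_pos: [0.4026, 0.2247, 0.1497]
ee_rot: [[-0.826, -0.221, 0.518], [-0.186, 0.975, 0.119], [-0.532, 0.002, -0.847]]
ft_force: [3.5, 8.5, -2.4]
gripper_width: 0.025
```

```bash
python3 lid.py
```

```text
25.8667 [ 0.4271 -0.3766  2.4219 -0.2028  0.554  -1.2228] [0.4026 0.2247 0.1497] [ 3.4605  8.51   -2.4002] 0.02504992518899754
rad 0.17404611452819313 theta 0.052931991085988034 phi 32.1226545501296
```

Request:
{"fn": "jog_arm", "kwargs": {"rows": "0.0016 0.0005 0.0025 0 0 0; 0.0016 0.0005 0.0025 0 0 0; 0 0 0 0 0 0; 0 0 0 0 0 0"}}

```text
time_s: 26.2
eef_pos: [0.4023, 0.2247, 0.1443]
ee_rot: [[-0.827, -0.22, 0.518], [-0.187, 0.975, 0.117], [-0.531, 0.0, -0.848]]
ft_force: [3.7, 4.1, -1.8]
gripper_width: 0.0247
```

Request:
{"fn": "jog_arm", "kwargs": {"rows": "0.001 0.0005 0.0016 0 0 0; 0.001 0 0.0016 0 0 0; 0 0 0 0 0 0; 0 0 0 0 0 0"}}

```text
time_s: 26.53
eef_pos: [0.4029, 0.2249, 0.1429]
ee_rot: [[-0.826, -0.22, 0.519], [-0.187, 0.975, 0.116], [-0.532, -0.002, -0.847]]
ft_force: [-12.4, -5.1, 18.9]
gripper_width: 0.0247
```

```bash
python3 lid.py
```

```text
26.5333 [ 0.4312 -0.3592  2.4252 -0.2208  0.536  -1.2032] [0.4029 0.2249 0.1429] [-12.3945  -5.0764  18.8629] 0.024674839670829313
rad 0.17330045172222194 theta 0.01383317085927787 phi 32.11080238916721
```

Request:
{"fn": "jog_arm", "kwargs": {"rows": "0 0 0 0 0 0; 0 0 0 0 0 0; 0 0 0 0 0 0; 0 0 0 0 0 0; 0 0 -0.01 0 0 0; 0 0 -0.02 0 0 0; 0 0 -0.03 0 0 0; 0 0 -0.03 0 0 0; 0 0 0 0 0 0", "hand": 0}}

```text
time_s: 27.28
eef_pos: [0.3561, 0.2155, 0.2225]
ee_rot: [[-0.822, -0.221, 0.524], [-0.185, 0.975, 0.121], [-0.538, 0.002, -0.843]]
ft_force: [1.4, 1.2, 1.1]
gripper_width: 0.0854
```

```bash
python3 - <<'E'
from h import *
s=r.sense();print(s["time_s"],s["q"],s["eef_pos"],s["ft_force"])
for n in ["side","top"]:
    c=vision.get_image(n);cv2.imwrite(f"pics/{n}11.png",c["img"])
    cv2.imwrite(f"pics/{n}11c.png",cv2.resize(c["img"][150:330,160:400],None,fx=3.2,fy=3.2,interpolation=cv2.INTER_CUBIC)); marks(c,["lid_knob","square_bar"])
E
```

```text
27.2833 [ 0.4713 -0.6544  2.4343 -0.1802  0.8154 -1.2349] [0.3561 0.2155 0.2225] [1.4212 1.245  1.1485]
lid_knob 0.95 [0.3968 0.2212 0.1556]
square_bar 0.57 [ 0.4738 -0.09    0.0198]
square_bar 0.42 [ 0.4023 -0.2007 -0.0009]
lid_knob 0.83 [0.3957 0.2246 0.16  ]
lid_knob 0.53 [0.4924 0.2432 0.    ]
square_bar 0.61 [ 0.4786 -0.0877  0.0149]
square_bar 0.15 [ 0.3975 -0.2027 -0.0013]
```

View pics/side11c.png

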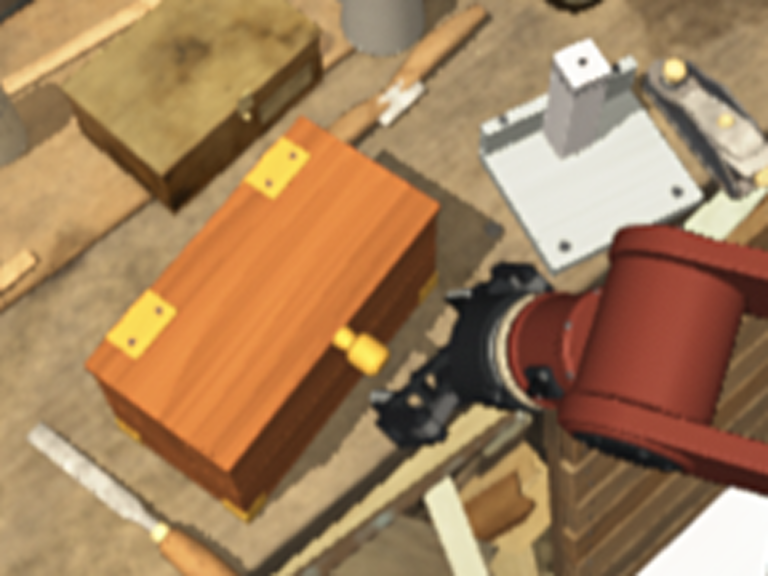

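View pics/top11c.png

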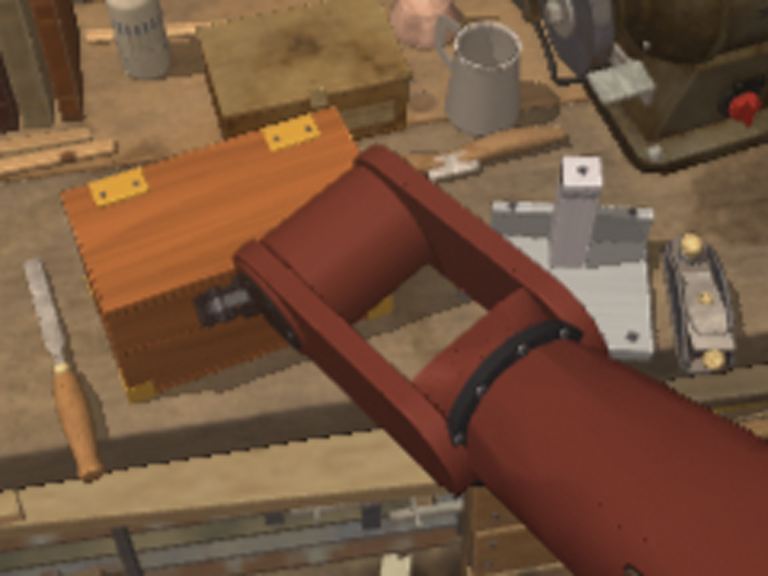

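```bash
python3 - <<'E'
from h import *
s=r.sense();R=Rt(YAW,0);cx=np.array([np.cos(YAW),np.sin(YAW),0])
a=H-cx*.12; print(a)
P0=s["eef_pos"]+[0,0,.06]
plan([(P0,Rt(YAW,20)),([a[0],a[1],.24],R),([a[0],a[1],.172],R,4)])
E
```

```text
[0.4449 0.2338 0.1505]
n 9
-0.0158 0 -0.0255 0 5.9 0; -0.013 -0.0001 -0.027 -0.1 5.8 0; -0.0253 -0.0002 0.0212 0 6.7 0; -0.0275 -0.0001 0.0181 0 6.6 0; -0.0295 -0.0002 0.0148 0 6.7 0; 0 0 0.017 0 0 0; 0 0 0.017 0 0 0; 0 0 0.017 0 0 0; 0 0 0.017 0 0 0
```

Request:
{"fn": "jog_arm", "kwargs": {"rows": "-0.016 0 -0.0255 0 5.9 0; -0.013 0 -0.027 0 5.8 0; -0.025 0 0.021 0 6.7 0; -0.0275 0 0.018 0 6.6 0; -0.0295 0 0.015 0 6.7 0; 0 0 0.017 0 0 0; 0 0 0.017 0 0 0; 0 0 0.017 0 0 0; 0 0 0.015 0 0 0; 0 0 0 0 0 0", "hand": 255}}

```text
time_s: 28.42
eef_pos: [0.4408, 0.2329, 0.1719]
ee_rot: [[-0.976, -0.22, 0.001], [-0.22, 0.976, -0.002], [-0.001, -0.002, -1.0]]
ft_force: [-0.9, -0.5, -0.9]
gripper_width: 0.0005
```

Request:
{"fn": "jog_arm", "kwargs": {"rows": "0 0 0 0 0 0; 0 0 0 0 0 0"}}

```text
time_s: 28.58
eef_pos: [0.4442, 0.2345, 0.1784]
ee_rot: [[-0.975, -0.22, 0.013], [-0.22, 0.975, 0.002], [-0.013, -0.001, -1.0]]
ft_force: [0.1, 0.4, 0.0]
gripper_width: 0.0001
```

Request:
{"fn": "jog_arm", "kwargs": {"rows": "0 0 0.004 0 0 0; 0 0 0.003 0 0 0; 0 0 0.003 0 0 0; 0 0 0 0 0 0; 0 0 0 0 0 0"}}

```text
time_s: 29.0
eef_pos: [0.4441, 0.2345, 0.1688]
ee_rot: [[-0.975, -0.22, 0.014], [-0.22, 0.975, 0.002], [-0.014, -0.001, -1.0]]
ft_force: [-0.1, 0.5, 0.5]
gripper_width: -0.0001
```

Request:
{"fn": "jog_arm", "kwargs": {"rows": "0 0 0.0015 0 0 0; 0 0 0.0015 0 0 0; 0 0 0 0 0 0"}}

```text
time_s: 29.25
eef_pos: [0.444, 0.2345, 0.1654]
ee_rot: [[-0.975, -0.22, 0.013], [-0.22, 0.975, 0.002], [-0.013, -0.001, -1.0]]
ft_force: [0.0, 0.1, 0.3]
gripper_width: 0.0002
```

Request:
{"fn": "jog_arm", "kwargs": {"rows": "0 0 0.0015 0 0 0; 0 0 0.0015 0 0 0; 0 0 0 0 0 0"}}

```text
time_s: 29.5
eef_pos: [0.4444, 0.2346, 0.1627]
ee_rot: [[-0.975, -0.22, 0.013], [-0.22, 0.975, 0.002], [-0.014, -0.001, -1.0]]
ft_force: [-0.5, -0.2, -0.3]
gripper_width: -0.0002
```

Request:
{"fn": "jog_arm", "kwargs": {"rows": "0 0 0.001 0 0 0; 0 0 0.001 0 0 0; 0 0 0 0 0 0"}}

```text
time_s: 29.75
eef_pos: [0.4444, 0.2346, 0.1625]
ee_rot: [[-0.975, -0.22, 0.013], [-0.22, 0.975, 0.002], [-0.013, -0.001, -1.0]]
ft_force: [-3.8, -1.2, 8.9]
gripper_width: -0.0002
```

Request:
{"fn": "jog_arm", "kwargs": {"rows": "0 0 0.001 0 0 0; 0 0 0 0 0 0; 0 0 0 0 0 0"}}

```text
time_s: 30.0
eef_pos: [0.4444, 0.2346, 0.1624]
ee_rot: [[-0.975, -0.221, 0.013], [-0.221, 0.975, 0.002], [-0.013, -0.001, -1.0]]
ft_force: [-6.1, -2.4, 13.7]
gripper_width: 0.0
```

Request:
{"fn": "jog_arm", "kwargs": {"rows": "0 0 -0.006 0 0 0; 0 0 -0.02 0 0 0; 0 0 -0.03 0 0 0; 0 0 -0.03 0 0 0; 0 0 -0.03 0 0 0; 0.02 0 -0.01 0 0 0; 0 0 0 0 0 0"}}

```text
time_s: 30.58
eef_pos: [0.4234, 0.2304, 0.2894]
ee_rot: [[-0.975, -0.221, 0.019], [-0.221, 0.975, 0.005], [-0.019, 0.001, -1.0]]
ft_force: [0.2, 0.4, -0.5]
gripper_width: 0.0002
```

```bash
python3 ck.py 12; python3 - <<'E'
from h import *
for n in ["side","top"]:
    c=vision.get_image(n);marks(c,["lid_knob","block_plane","chisel"])
    cv2.imwrite(f"pics/{n}12.png",c["img"])
E
```

```text
30.5833 [ 0.3539 -0.1537  1.8849 -0.002   1.3911 -1.4391] [0.4234 0.2304 0.2894] [ 0.2275  0.364  -0.4994] [-0.0166 -0.0498 -0.0207] 0.00019723647415142447
n,t 0.35489049801439326 0.32623364878788297 tool yaw 0.22253319773952196 tilt [1.0789 0.2762]
lid_knob 0.68 [0.3982 0.2248 0.1563]
chisel 0.97 [ 0.4486  0.42   -0.0023]
lid_knob 0.63 [0.395  0.2231 0.1617]
chisel 0.57 [ 0.4505  0.4275 -0.0013]
chisel 0.24 [ 0.4333 -0.0843  0.    ]
```

View pics/side12.png

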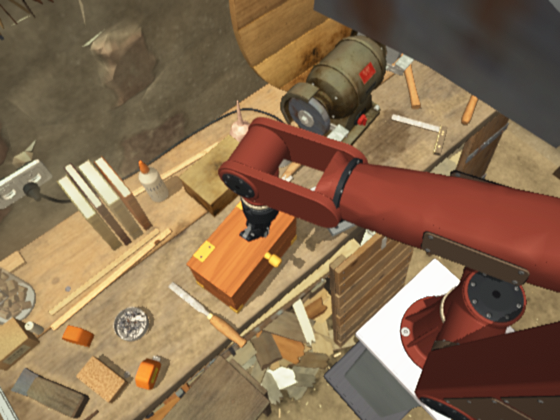

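View pics/side12p.png

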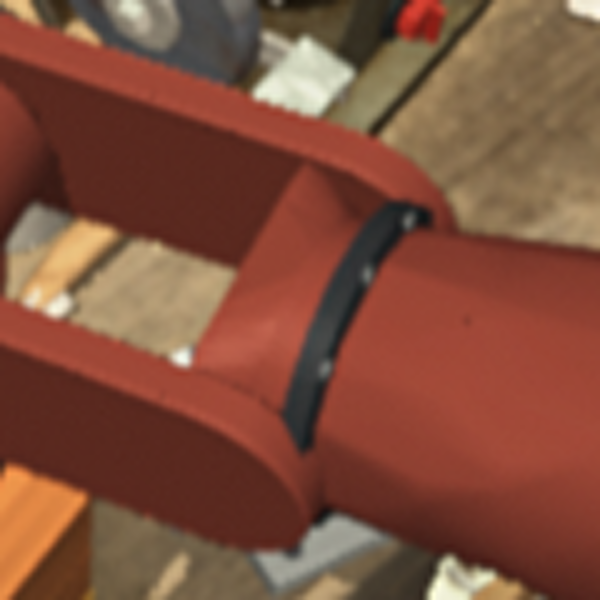

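View pics/top12.png

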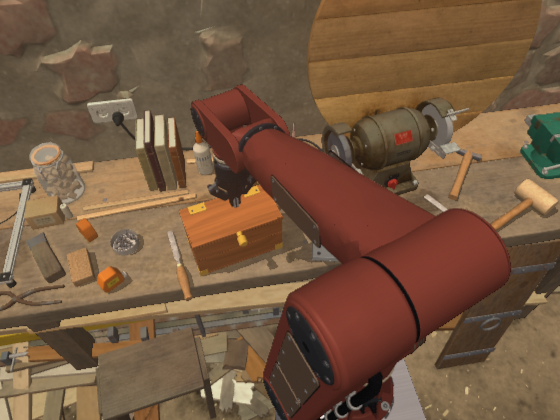

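Request:
{"fn": "jog_arm", "kwargs": {"rows": "0.01 0.035 -0.01 0 0 0; 0.01 0.035 -0.01 0 0 0; 0.01 0.035 0 0 0 0; 0.01 0.035 0 0 0 0; 0.01 0.035 0 0 0 0; 0.01 0.035 0 0 0 0; 0.01 0.035 0 0 0 0; 0.01 0.035 0 0 0 0; 0 0 0 0 0 0; 0 0 0 0 0 0"}}

```text
time_s: 32.02
eef_pos: [0.282, 0.4864, 0.3036]
ee_rot: [[-0.975, -0.224, 0.013], [-0.224, 0.975, 0.001], [-0.013, -0.002, -1.0]]
ft_force: [0.6, -0.1, 0.1]
gripper_width: -0.0001
```

```bash
python3 ck.py 13; python3 - <<'E'
from h import *
c=vision.get_image("side");marks(c,["lid_knob","square_bar","block_plane","chisel"]);cv2.imwrite("pics/side13.png",c["img"])
im=c["img"];g=cv2.cvtColor(im,cv2.COLOR_BGR2GRAY)
u,v=proj([.476,-.088,.155],c);print(u,v)
def box(): pass
# predicted bar outline overlay
n=np.array([np.cos(.245),-np.sin(.245),0]);t=np.array([np.sin(.245),np.cos(.245),0])
o=cv2.resize(im[140:260,290:410],None,fx=5,fy=5,interpolation=cv2.INTER_CUBIC)
for z in(.02,.155):
    P=[proj(n*(.483+a)+t*(.03+b)+[0,0,z],c) for a,b in[(-.018,-.018),(.018,-.018),(.018,.018),(-.018,.018)]]
    cv2.polylines(o,[np.int32([((p[0]+.5-290)*5,(p[1]+.5-140)*5) for p in P])],True,(0,0,255) if z>.1 else (255,0,0),1)
cv2.imwrite("pics/ov13.png",o)
E
```

```text
32.0167 [ 0.9257  0.0272  1.6873 -0.0097  1.4181 -0.8693] [0.282  0.4864 0.3036] [ 0.5598 -0.119   0.0669] [ 0.0219 -0.012  -0.0363] -9.859333106213078e-05
n,t 0.15563184895419993 0.5402915248431929 tool yaw 0.22569718123355342 tilt [0.7477 0.0834]
side 0.84 [ 0.4741 -0.0879  0.0201] n,t 0.4812401007146611 0.029683938233069584
square_bar 0.9 [ 0.4787 -0.0893  0.0203]
square_bar 0.64 [ 0.4492  0.4212 -0.0025]
block_plane 0.71 [ 0.4023 -0.2046  0.0033]
chisel 0.5 [ 0.4493  0.4224 -0.005 ]
341.4348575948911 168.86552844712094
```

View pics/side13.png

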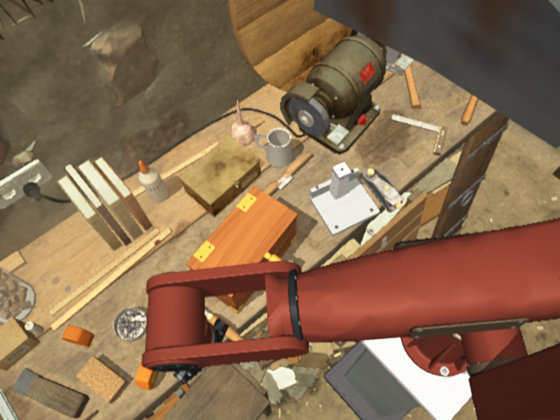

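View pics/ov13.png

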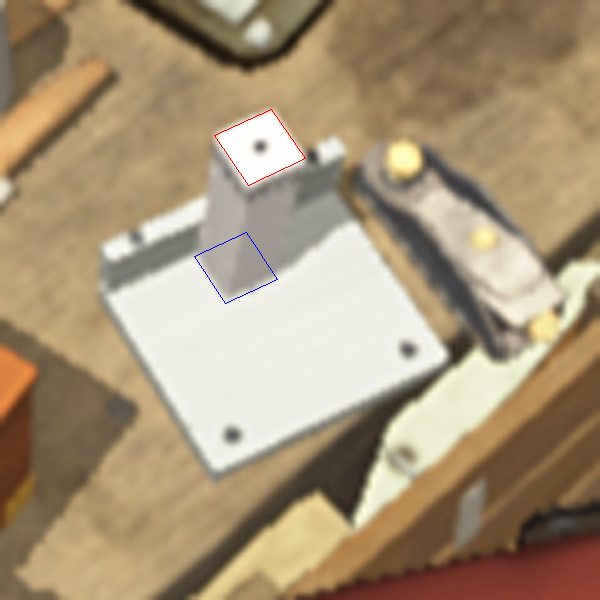

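```bash
python3 -c "
from rig import job
print(job.finish_job())"
```

```text
the job is handed in; nothing more can be done
None
```

The job is done and handed in at about 32 s of the 67 s allowed. I opened the lid by its knob to the stop and lifted the square bar straight out of the right-hand well. I set it down upright on the plate against the fence, let go, then shut the lid by the knob and pressed it down.

**Bar against the fence:** It touched the fence while still held, with 5–10 N of contact, and was lowered until it met the plate. An overlay of its expected outline in the last side picture fits in position and yaw to about 1 mm. The cameras cannot resolve less than that, so I could not measure flatness any finer. The last two finder marks put its foot about 2 mm short of flush and about 3 mm past it. That is within their 4 mm error, so they prove nothing finer either way.

**Lid:** When I pressed it, its top sat at z = 162.5 mm, which is the shut height. It did not move under 14 N.

**Other items:** I saw the round bar still in its well just before shutting the lid, and I never touched it. The chisel's marks are unchanged. The plane's mark differs by about 7 mm in y from the first picture. I put that down to finder noise, because the arm never touched the plane.

**One doubt:** While the arm was nearing the knob early on, joint 3 read 2.5501 rad, right at its listed limit of 2.55. I backed off straight away and nothing was flagged.

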